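Dimensional check of a packaging sample

TASK

Check this packaging sample: stand the bridge gauge over each cap in turn, the tallest cap first and the shortest last, both its legs flat on the bench and its foot resting on the middle of the cap so that it reads the height, and put the gauge back on the middle of its rubber mat. After the gauging, stand the bottle on the caliper's bed, slide the jaws gently shut on it until they grip it, and open them again well clear. Finish with the bottle and all the caps standing upright in the aluminium tray and leave the glassware alone.

Things in the scene. Friction and masses are not known exactly. Their poses are not given: they have to be found in the camera images.
- gauge: loose bridge height gauge, 0.45 kg: two aluminium legs (40 mm along its x, 12 mm along its y, centred 47 mm to either side along y: 82 mm clear between, 106 mm overall) under a crossbeam 75 to 89 mm above the feet; a display box stands out to x +28 mm of the beam; black handle on top. Origin: midway between the undersides of the legs; z up
- gauge_handle (a point): middle of the gauge's black square handle: 28 x 28 mm, on the gauge's axis, from 89 to 133 mm above the undersides of the legs; this point is 112 mm above them
- gauge_foot (a joint): travel in m of the gauge's sprung foot, a 16 mm steel disc hanging on its axis midway between the legs; 0 = fully down (22 mm above the leg undersides), grows to 0.045 as a part lifts it. Legs on the bench over a part: part height = 0.022 + value. Light spring (0.4 to 1.3 N, plus the foot's 0.2 N): the gauge's weight holds it down
- foot_tip (a point): centre of the underside of the gauge's measuring foot
- rest: fixed black rubber mat, 100 x 150 mm, 3 mm thick, on which the gauge is kept; origin at the centre of its underside
- caliper: fixed bench caliper: dark steel bed 60 mm wide, 12 mm high, from x -150 to +40 mm in its own frame, screwed to the bench; the jaws close along its x axis. Origin: on the underside of the bed, 20 mm in front of the fixed jaw's face (the face is at x +20 mm); z up
- cal_anvil: the caliper's fixed jaw, a steel block 12 mm thick, 46 mm wide, rising 30 mm above the bed; origin at the foot of its measuring face, which looks along the caliper's -x
- cal_jaw (a joint): travel in m of the caliper's sliding jaw (46 mm wide, 30 mm high above the bed) towards the fixed jaw; 0 = fully open (65 mm between the faces), gap = 0.065 - value, to 0.060. It drags with about 1.5 N and stays where it is left; the bottle is gripped at about 0.029
- jaw_grip (a point): point for gripping the sliding jaw: on the black upright thumb block behind the jaw, 22 mm along the caliper's x and 16 mm across, its top 8 mm above this point and its foot (a carriage 36 mm wide) 22 mm below; 44 mm behind the sliding jaw's face
- cal_bed (a point): point on top of the caliper's bed midway between the fully open jaws, where a part is stood (6 mm on the -x side of the caliper's origin)
- tray: fixed aluminium sample tray, outside 150 (x) x 210 (y) mm, walls 16 mm high and 4 mm thick, inner floor about 4 mm up; origin at the centre of its underside
- bottle: small white plastic bottle, 100 g, round body 36 mm across and 46 mm high, then an 18 mm neck up to 62 mm; stands upright; origin at the centre of its underside. It is the only part with a neck
- amber: bystander: brown glass bottle, 44 mm across, 85 mm high; origin under its centre
- jar: bystander: glass jar, 56 mm across, 60 mm high; origin under its centre
- cap_a: white plastic cap, tall plain overcap with a grey band at its foot: 38 mm across, 54 mm high, flat top, 50 to 90 g, weighted at its base; stands upright on the bench; may be absent; origin at the centre of its underside
- cap_b: white plastic cap, slim cap with a thin grey band two thirds up: 32 mm across, 46 mm high, flat top, 50 to 90 g, weighted at its base; stands upright on the bench; may be absent; origin at the centre of its underside
- cap_c: white plastic cap, broad ribbed cap: 42 mm across, 38 mm high, flat top, 50 to 90 g, weighted at its base; stands upright on the bench; may be absent; origin at the centre of its underside
- cap_d: white plastic cap, low flat screw cap: 32 mm across, 30 mm high, flat top, 50 to 90 g, weighted at its base; stands upright on the bench; may be absent; origin at the centre of its underside
Not all that is in view belongs to the job. Leave any green or orange look-alike of the cap_c alone.

How it is judged:
On the way, in this order (a step that is already met when the one before it is completed fails the run):
1. cap_a (if there): gauge standing square over it, foot on its top, reading its 54 mm (z of foot_tip in the frame of cap_a between 0.0515 and 0.0565 m and z of gauge in the frame of cap_a between -0.003 and 0.003 m and contact force between gauge and cap_a above 0.2 N and horizontal distance between foot_tip and cap_a below 0.013 m and angle between the z axis of gauge and the z axis of cap_a, either way round below 0.07 rad), for 0.3 s.
2. cap_b (if there): gauge standing square over it, foot on its top, reading its 46 mm (z of foot_tip in the frame of cap_b between 0.0435 and 0.0485 m and z of gauge in the frame of cap_b between -0.003 and 0.003 m and contact force between gauge and cap_b above 0.2 N and horizontal distance between foot_tip and cap_b below 0.013 m and angle between the z axis of gauge and the z axis of cap_b, either way round below 0.07 rad), for 0.3 s.
3. cap_c (if there): gauge standing square over it, foot on its top, reading its 38 mm (z of foot_tip in the frame of cap_c between 0.0355 and 0.0405 m and z of gauge in the frame of cap_c between -0.003 and 0.003 m and contact force between gauge and cap_c above 0.2 N and horizontal distance between foot_tip and cap_c below 0.013 m and angle between the z axis of gauge and the z axis of cap_c, either way round below 0.07 rad), for 0.3 s.
4. cap_d (if there): gauge standing square over it, foot on its top, reading its 30 mm (z of foot_tip in the frame of cap_d between 0.0275 and 0.0325 m and z of gauge in the frame of cap_d between -0.003 and 0.003 m and contact force between gauge and cap_d above 0.2 N and horizontal distance between foot_tip and cap_d below 0.013 m and angle between the z axis of gauge and the z axis of cap_d, either way round below 0.07 rad), for 0.3 s.
5. the caliper's jaws are shut on the bottle, both pressing on it (value of joint cal_jaw between 0.0265 and 0.0315 m and contact force between cal_anvil and bottle above 1 N and angle between bottle's own z axis and vertical below 0.1 rad), for 0.2 s.
At the end, for the whole second after the job is handed in: every cap present and the bottle stand upright (within 0.15 rad) on the floor of the tray, the gauge stands upright with its centre within 30 mm of the middle of its mat, the caliper's jaws are open (joint under 0.022), everything at rest (x of cap_a in the frame of tray between -0.071 and 0.071 m and y of cap_a in the frame of tray between -0.101 and 0.101 m and z of each of cap_a, cap_b, cap_c, cap_d, bottle in the frame of tray below 0.012 m and angle between each of cap_a, cap_b, cap_c, cap_d, bottle's own z axis and vertical below 0.15 rad and linear speed of each of cap_a, cap_b, cap_c, cap_d, bottle, gauge below 0.03 m/s and x of cap_b in the frame of tray between -0.071 and 0.071 m and y of cap_b in the frame of tray between -0.101 and 0.101 m and x of cap_c in the frame of tray between -0.071 and 0.071 m and y of cap_c in the frame of tray between -0.101 and 0.101 m and x of cap_d in the frame of tray between -0.071 and 0.071 m and y of cap_d in the frame of tray between -0.101 and 0.101 m and x of bottle in the frame of tray between -0.071 and 0.071 m and y of bottle in the frame of tray between -0.101 and 0.101 m and horizontal distance between gauge and rest below 0.03 m and height (world z) of gauge below 0.008 m and angle between gauge's own z axis and vertical below 0.07 rad and value of joint cal_jaw below 0.022 m); the robot touches nothing.
It fails at once if the amber is pushed aside by more than 3 cm or tipped (distance of amber from where it was at the start of the episode above 0.03 m or angle between amber's own z axis and vertical above 0.4 rad).
It fails at once if the jar is pushed aside by more than 3 cm or tipped (distance of jar from where it was at the start of the episode above 0.03 m or angle between jar's own z axis and vertical above 0.4 rad).
It fails at once if the gauge is tipped over (angle between gauge's own z axis and vertical above 0.5 rad).
It fails at once if the bottle is squeezed hard in the caliper (over 40 N) (contact force between cal_anvil and bottle above 40 N).
Of cap_a, cap_b, cap_c, cap_d only 2 to 3 are there at a start; the rules pass over those that are not, and their reading is None.
At some moment in a run one of cap_a, cap_b, cap_c, cap_d may be knocked a few centimetres aside while the robot is not near it.
It also fails if it takes over 210 s, if anything falls off the work surface, if the arm or the gripper's body presses on something with over 40 N, if the wrist force passes 120 N, or if a joint passes its speed limit or range.

ROBOT

A 7-joint arm with a two-finger parallel gripper is mounted at the origin on the work surface. World frame = base frame: x ahead of the robot, y to its left, z up, the work surface at z = 0. Lengths are in m, angles in rad, forces in N, time in s.
With the tool pointing down it reaches from about 0.425 to 0.875 m from the base axis. Payload 8.4 kg.
Tool frame: the origin (TCP) lies midway between the tips of the shut fingers; the grasp point (between the pads) lies 19 mm behind it (env.grip_depth is the distance from the TCP to the grasp point, in m); z points along the fingers, y is the line along which they close (so a half turn about z gives the same grasp; the last joint's range is limited). The gripper opens to 87 mm and grips with 3 to 60 N. Pads are 19 mm wide; open, the fingers measure 117 mm over their backs; the gripper's body (75 mm by 190 mm) begins 51 mm behind the grasp point.
Start: joints at [-1.325, 0.333, 0.04, 1.465, -0.013, 1.343, -0.059], TCP at [0.22, 0.612, 0.223] pointing down, gripper open.
Joint ranges: [-2.58, 2.58], [-0.38, 2.09], [-1.3, 1.39], [0.25, 2.4], [-1.5, 4.64], [0.08, 2.09], [-2.65, 2.65]. Speed limits (rad/s): [2.22, 2.22, 2.79, 2.79, 3.14, 3.14, 3.14].

INTERFACE

Orientations are given as a unit quaternion [w, x, y, z].
In Python, from station import env gives the robot as it stands.
- The arm moves only by the shell command python3 -m crank 'ROWS'. ROWS is JSON, a list of rows, each a list of 7 numbers: the shift along the tool's x, y, z scaled (see below), then the turn, a rotation vector about the tool's x, y, z scaled (see below), then the opening, from -1 (shut) to 1 (fully open). A call has 1 to 8 rows; each row is the pose to reach, as a shift and turn from the pose commanded when the call began, along the tool's axes at that moment, turning the shorter way round; what a row does not reach only later rows make up. The controller multiplies each number of a shift by 40 cm and each number of a turn by 180 degrees. A row lasts 1/12 s, in which the tool goes at most 41.7 mm and 7.16 degrees, less where a joint would pass 70% of its speed; a pose out of reach is approached as far as the arm can. A call with a number of a shift or a turn outside -1 to 1 is refused whole. A call with a gripper value outside its range is refused whole. The fingers move at their own pace and stop on an object; the grip force is fixed at half the most. Time passes only in rows, so rows that repeat a pose let the fingers close. It gives the time, the measured TCP pose, the force, the opening and the grip force at its end, in the units of the state.
- env.state(): the state, without advancing time (a new reading comes with each control period).
- env.camera(name): name is "side" or "top"; returns a dict with "color" (384x512x3 uint8, red, green, blue), "intrinsics" (3x3 intrinsics, pixels), "extrinsics" (4x4, takes a point from world to camera coordinates). Camera axes: x right, y up, looking along -z (the intrinsics and any distortion apply to the point x, -y, -z); pixel columns grow to the right and rows downward; lengths in m; the calibration is good to about 2 mm. A picture is of the moment at which its call begins. There is no depth.
- env.hand_in(): hands the job in; it is judged then, once.
The state is a dict: "time": time; "q": joint angles; "dq": joint speeds; "tau": joint torques, N m; "eef_pos": TCP position; "tcp_rot": TCP orientation; "contact_force": force on the tool from outside, world axes, zero at the start; "ft_torque": the same for the moment, N m; "finger_gap": finger opening in m; "grip_force": force on a finger pad.
Only numpy, scipy, OpenCV 4.12 (cv2) and the standard library are available. Lean on these libraries where they do the work, as an engineer would, in place of code of your own. Each camera call takes 0.05 s, during which the arm holds its last target. There are 200 camera calls.

## Working session

There is one attempt and no reset: what is moved stays moved. The work goes in short steps, Python scripts to look and compute and a shell command to move; the robot and the scene stay as the last step left them, time stands still between calls to the robot, and variables do not carry over. Pictures are saved under pics/ and viewed, at most 14 in all, crops included, and the job is handed in when it is done.

```bash
ls; mkdir -p pics; cat > h.py <<'E'
import numpy as np, cv2
from station import env
def snap(n,f):
    c=env.camera(n); cv2.imwrite(f,cv2.resize(c["color"][:,:,::-1],None,fx=1.5625,fy=1.5625,interpolation=cv2.INTER_CUBIC)); return c
def ray(c,u,v,z):
    K=np.array(c["intrinsics"]);T=np.array(c["extrinsics"])
    d=np.linalg.inv(K)@[u,v,1]; d=np.array([d[0],-d[1],-d[2]])
    R=T[:3,:3];o=-R.T@T[:3,3];d=R.T@d
    return o+d*(z-o[2])/d[2]
def proj(c,p):
    K=np.array(c["intrinsics"]);T=np.array(c["extrinsics"])
    q=T[:3,:3]@np.array(p)+T[:3,3]; q=K@[q[0],-q[1],-q[2]]; return q[:2]/q[2]
E
python3 - <<'E'
from h import *
np.set_printoptions(precision=4,suppress=True)
for n in("top","side"):
    c=snap(n,f"pics/{n}0.png"); print({k:v for k,v in c.items() if k!="color"})
s=env.state();print(s)
E
```

```text
pics
{'intrinsics': array([[404.4021,   0.    , 260.8475],
       [  0.    , 404.4021, 192.3074],
       [  0.    ,   0.    ,   1.    ]]), 'extrinsics': array([[ 0.0224, -0.9997,  0.0031, -0.0084],
       [ 0.9903,  0.0226,  0.1374, -0.5385],
       [-0.1374,  0.    ,  0.9905, -0.9075],
       [ 0.    ,  0.    ,  0.    ,  1.    ]])}
{'intrinsics': array([[397.4624,   0.    , 258.6513],
       [  0.    , 397.4624, 189.7221],
       [  0.    ,   0.    ,   1.    ]]), 'extrinsics': array([[ 0.9466, -0.322 , -0.0183, -0.4865],
       [ 0.2539,  0.7091,  0.6578, -0.2054],
       [-0.1989, -0.6273,  0.753 , -0.8313],
       [ 0.    ,  0.    ,  0.    ,  1.    ]])}
{'time': 0.1, 'q': array([-1.3252,  0.3338,  0.0399,  1.4661, -0.0134,  1.3433, -0.0585]), 'dq': array([ 0.0005, -0.0008,  0.0002, -0.0027, -0.0002, -0.0001,  0.0006]), 'tau': array([  0.0046, -65.7807,   1.3399, -40.4715,  -0.0599,   0.0409,
         0.0001]), 'eef_pos': array([0.2196, 0.6114, 0.2218]), 'tcp_rot': array([-0.0001,  0.1715,  0.9852, -0.0007]), 'contact_force': array([-0.1276, -0.4909,  0.2729]), 'ft_torque': array([-0.022 ,  0.0049, -0.0218]), 'grip_force': 0.0, 'finger_gap': 0.0871682105178784}
```

View pics/top0.png

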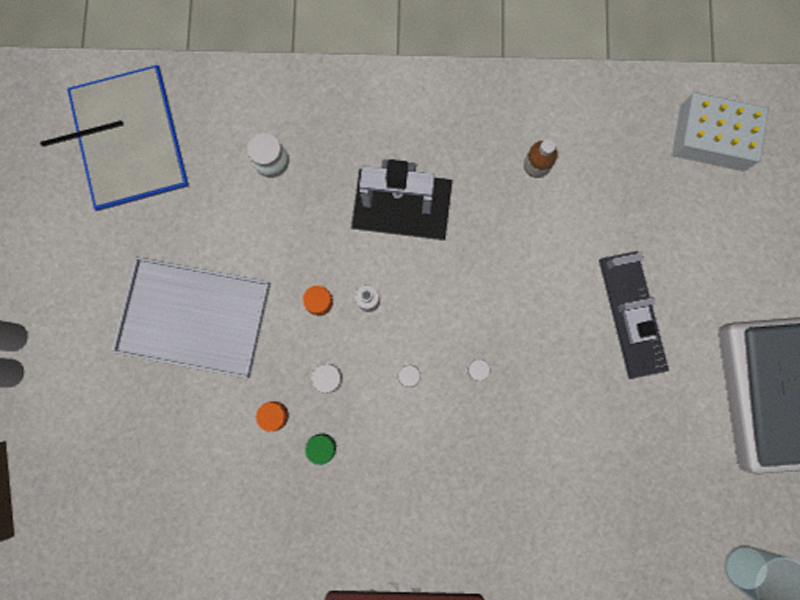

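View pics/side0.png

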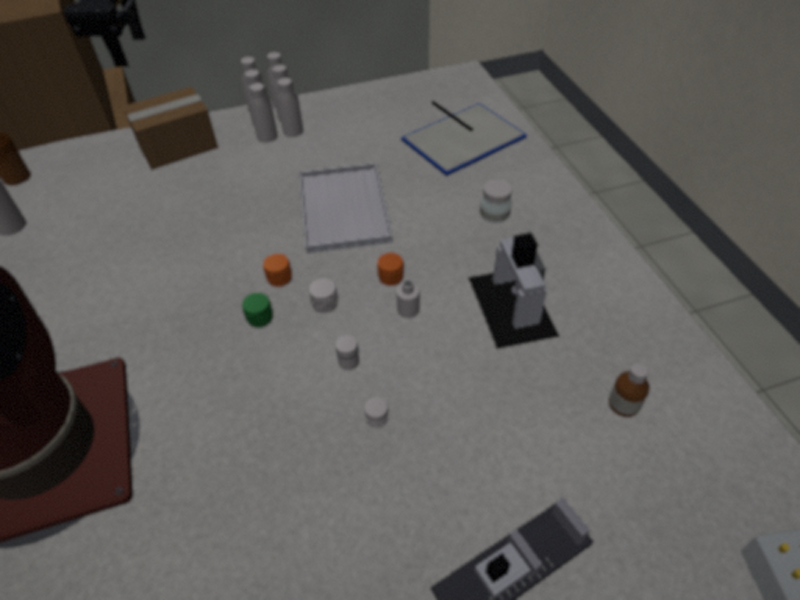

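Top view: gauge handle at (397,172), mat around (402,205), tray (193,317), caliper (633,315), bottle with neck (367,297). White caps at (326,378), (409,376) and (479,370). The orange (317,300) and (271,416) and green (320,449) caps are look-alikes. By size, the white ones look like cap_c, cap_b and cap_d; I'll check that in one enlarged crop.

```bash
python3 - <<'E'
from h import *
np.set_printoptions(precision=4,suppress=True)
c=env.camera("top"); s=env.camera("side")
cs=lambda im,u,v,w,h,f: cv2.resize(im[v:v+h,u:u+w,::-1],None,fx=f,fy=f,interpolation=cv2.INTER_CUBIC)
a=cs(s["color"],150,165,130,115,5); 
cv2.imwrite("pics/caps.png",a)
b=cs(c["color"],215,90,90,75,8); cv2.imwrite("pics/gauge.png",b)
d=cs(c["color"],375,155,65,90,6); cv2.imwrite("pics/cal.png",d)
g=c["color"].astype(int)
def rc(n,u,v,z):
    u/=1.5625;v/=1.5625
    m=np.zeros(g.shape[:2],np.uint8)
    hsv=c["color"].max(2).astype(int); 
    m=(g.min(2)>185).astype(np.uint8)
    k,l,st,ce=cv2.connectedComponentsWithStats(m)
    j=l[int(v),int(u)]
    print(n,(u,v),ray(c,u,v,z), 'comp',j, st[j],ce[j],ray(c,*ce[j],z), g[int(v),int(u)])
rc('c',326,378,.038);rc('b',409,376,.046);rc('d',479,370,.03);rc('bottle',367,297,.062)
print('handle',ray(c,397/1.5625,172/1.5625,.130))
print('jar',ray(c,265/1.5625,148/1.5625,.06),'amber',ray(c,548/1.5625,147/1.5625,.085))
for p in [(139,259),(269,283),(248,376),(116,350)]: print('tray',ray(c,p[0]/1.5625,p[1]/1.5625,.016))
for p in [(358,170),(452,180),(445,239),(352,229)]: print('mat',ray(c,p[0]/1.5625,p[1]/1.5625,.003))
E
```

```text
c (208.64, 241.92) [0.4208 0.121  0.038 ] comp 0 [     0      0    512    384 196419] [255.3554 191.4519] [0.5402 0.0167 0.038 ] [189 185 187]
b (261.76, 240.64) [ 0.4263 -0.0008  0.046 ] comp 0 [     0      0    512    384 196419] [255.3554 191.4519] [0.539  0.0166 0.046 ] [187 184 185]
d (306.56, 236.8) [ 0.4378 -0.1045  0.03  ] comp 9 [306 236   1   1   1] [306. 236.] [ 0.4396 -0.1032  0.03  ] [190 187 186]
bottle (234.88, 190.08) [0.5389 0.063  0.062 ] comp 0 [     0      0    512    384 196419] [255.3554 191.4519] [0.5368 0.0163 0.062 ] [90 89 95]
handle [0.705  0.0225 0.13  ]
jar [0.7626 0.2239 0.06  ] amber [ 0.7642 -0.1973  0.085 ]
tray [0.5966 0.419  0.016 ]
tray [0.5637 0.2169 0.016 ]
tray [0.4215 0.241  0.016 ]
tray [0.456  0.4423 0.016 ]
mat [0.7515 0.0876 0.003 ]
mat [ 0.7385 -0.0626  0.003 ]
mat [ 0.6421 -0.0528  0.003 ]
mat [0.6548 0.0938 0.003 ]
```

View pics/caps.png

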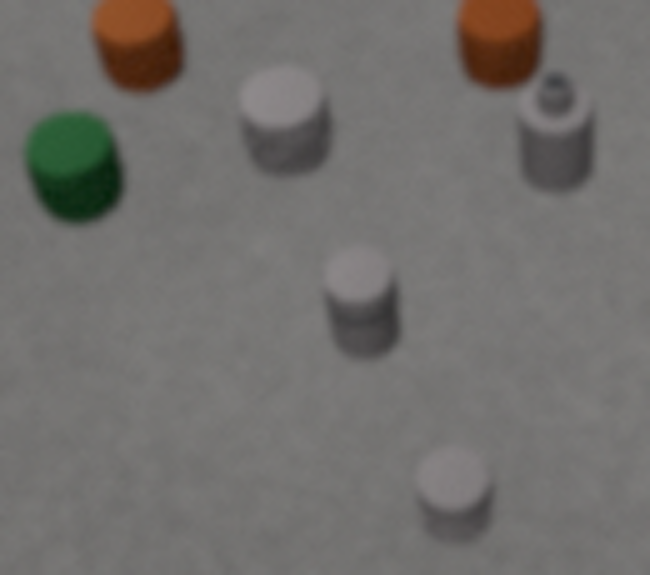

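View pics/gauge.png

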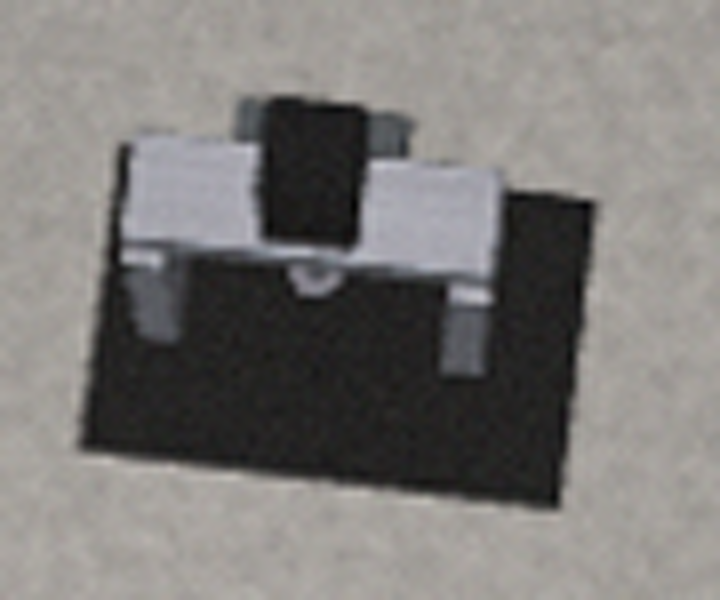

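View pics/cal.png

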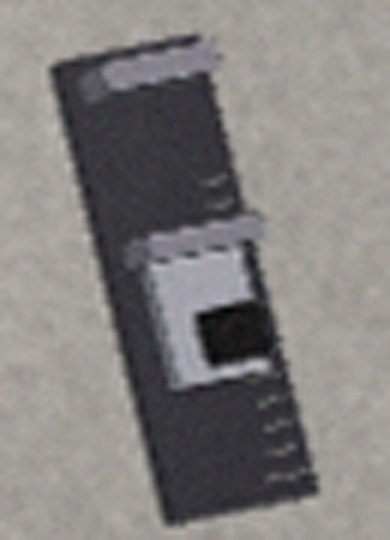

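Crop confirms it: the slim cap with a band two thirds up at crop (362,300) is cap_b, the broad ribbed one at (285,115) is cap_c, and the low one at (455,490) is cap_d. cap_a is absent. The gauge's display box points away from the robot. Next I'll work out the poses and the first move.

```bash
cat >> h.py <<'E'
from scipy.spatial.transform import Rotation as Ro
def plan(x,y,z,yaw,pos=None):
    """row numbers to bring TCP to x,y,z, tool down, with tool-y line at world yaw (0 = world y)"""
    s=env.state(); q=s["tcp_rot"]; R=Ro.from_quat([q[1],q[2],q[3],q[0]])
    d=R.inv().apply(np.array([x,y,z])-s["eef_pos"])/0.4
    best=None
    for k in(0,np.pi):
        T=Ro.from_euler('z',yaw+k)*Ro.from_matrix(np.diag([-1.,1,-1]))
        r=(R.inv()*T).as_rotvec()/np.pi
        if best is None or np.linalg.norm(r)<np.linalg.norm(best): best=r
    print("plan",np.round(d,4).tolist(),np.round(best,4).tolist(),"t",round(s["time"],1),"at",np.round(s["eef_pos"],4))
E
python3 - <<'E'
from h import *
np.set_printoptions(precision=4,suppress=True)
c=env.camera("top"); s=env.camera("side")
P=lambda u,v,z,u0,v0,f: ray(c,u0+u/f-.5+.5/f,v0+v/f-.5+.5/f,z)[:2]
G=lambda u,v,z:P(u,v,z,215,90,8)
a,b=G(130,138,.092),G(500,165,.092); a2,b2=G(124,240,.092),G(495,272,.092)
print('beam',a,b,a2,b2,'yaw',-np.arctan2((a-b)[0],(a-b)[1]),-np.arctan2((a2-b2)[0],(a2-b2)[1]))
print('handle top far edge',G(272,100,.136),G(362,105,.136),'foot-front',G(315,295,.025))
from itertools import product
for x in (.69,.70,.71):
  m=[(proj(c,[x,.022,z])-[215-.5,90-.5])*8 for z in (.136,.092)]; print(x,m, proj(s,[x,.022,.136])*1.5625)
C=lambda u,v,z:P(u,v,z,375,155,6)
e=C(55,68,.012),C(195,38,.012),C(318,490,.012),C(168,522,.012)
print('bed',*e,'ctr',sum(e)/4, 'jawgrip',C(232,335,.05))
for z in(.042,):print('anvil',C(105,75,z),C(215,55,z),'jaw',C(135,245,z),C(262,225,z))
plan(.70,.022,.20,-.05)
E
```

```text
beam [0.7248 0.0762] [ 0.7194 -0.0287] [0.6949 0.0769] [ 0.688  -0.0278] yaw -0.05219944381690767 -0.06560506528274142
handle top far edge [0.7206 0.0347] [0.7198 0.0104] foot-front [0.7008 0.0241]
0.69 [array([316.7542, 211.0604]), array([318.8523, 261.7651])] [515.0055 243.5814]
0.7 [array([317.6734, 175.1577]), array([319.7244, 227.5007])] [521.4207 241.9127]
0.71 [array([318.5896, 139.3682]), array([320.5938, 193.3393])] [527.8071 240.2515]
bed [ 0.6134 -0.2925] [ 0.6271 -0.3494] [ 0.4461 -0.393 ] [ 0.4322 -0.3334] ctr [ 0.5297 -0.3421] jawgrip [ 0.5029 -0.3464]
anvil [ 0.6047 -0.3027] [ 0.6136 -0.346 ] jaw [ 0.5378 -0.3129] [ 0.5468 -0.3623]
plan [-1.6284, -0.9813, 0.0563] [-0.0002, -0.0, -0.0938] t 0.3 at [0.2197 0.6116 0.2222]
```

```bash
python3 -m crank '[[-0.8,-0.49,0.03,0,0,-0.096,1],[-0.8,-0.49,0.03,0,0,-0.096,1],[-0.8,-0.49,0.03,0,0,-0.096,1],[-0.8,-0.49,0.03,0,0,-0.096,1],[-0.8,-0.49,0.03,0,0,-0.096,1],[-0.8,-0.49,0.03,0,0,-0.096,1],[-0.8,-0.49,0.03,0,0,-0.096,1],[-0.8,-0.49,0.03,0,0,-0.096,1]]'
python3 -m crank '[[0,0,0,0,0,0,1],[0,0,0,0,0,0,1],[0,0,0,0,0,0,1]]'
python3 -c "
from h import *
plan(.706,.0235,.2,-.058)"
```

```text
time: 0.97
eef_pos: [0.4292, 0.3501, 0.2121]
tcp_rot: [0.0, 0.022, 1.0, 0.0]
contact_force: [1.4, 1.0, -0.6]
finger_gap: 0.0871
grip_force: 0.0
time: 1.22
eef_pos: [0.428, 0.3523, 0.212]
tcp_rot: [-0.0, 0.022, 1.0, 0.0]
contact_force: [0.0, 0.4, 0.2]
finger_gap: 0.0868
grip_force: 0.0
plan [-0.7301, -0.7909, 0.0293] [0.0001, -0.0001, 0.0046] t 1.2 at [0.428  0.3523 0.212 ]
```

```bash
python3 -m crank '[[-0.55,-0.6,0.022,0,0,0.0046,1],[-0.55,-0.6,0.022,0,0,0.0046,1],[-0.55,-0.6,0.022,0,0,0.0046,1],[-0.55,-0.6,0.022,0,0,0.0046,1],[-0.55,-0.6,0.022,0,0,0.0046,1],[-0.55,-0.6,0.022,0,0,0.0046,1],[-0.55,-0.6,0.022,0,0,0.0046,1],[-0.55,-0.6,0.022,0,0,0.0046,1]]'
python3 -m crank '[[-0.1801,-0.1909,0.0073,0,0,0,1],[-0.1801,-0.1909,0.0073,0,0,0,1],[-0.1801,-0.1909,0.0073,0,0,0,1],[-0.1801,-0.1909,0.0073,0,0,0,1],[-0.1801,-0.1909,0.0073,0,0,0,1],[-0.1801,-0.1909,0.0073,0,0,0,1]]'
python3 - <<'E'
from h import *
plan(.706,.0235,.098,-.058)
E
```

```text
time: 1.88
eef_pos: [0.6389, 0.1021, 0.2029]
tcp_rot: [0.0, 0.028, 1.0, -0.0]
contact_force: [-0.4, 0.3, 0.4]
finger_gap: 0.0871
grip_force: 0.0
time: 2.38
eef_pos: [0.7049, 0.025, 0.1996]
tcp_rot: [-0.001, 0.027, 1.0, 0.001]
contact_force: [0.5, 0.3, -0.3]
finger_gap: 0.0873
grip_force: 0.0
plan [-0.0032, -0.0039, 0.2541] [0.0004, -0.0003, 0.001] t 2.4 at [0.7049 0.025  0.1996]
```

```bash
python3 -m crank '[[-0.003,-0.004,0.08,0,0,0.001,1],[-0.003,-0.004,0.15,0,0,0.001,1],[-0.003,-0.004,0.2,0,0,0.001,1],[-0.003,-0.004,0.23,0,0,0.001,1],[-0.003,-0.004,0.25,0,0,0.001,1],[-0.003,-0.004,0.252,0,0,0.001,1],[-0.003,-0.004,0.252,0,0,0.001,1]]'
python3 -m crank '[[0,0,0,0,0,0,0],[0,0,0,0,0,0,-0.3],[0,0,0,0,0,0,-1],[0,0,0,0,0,0,-1],[0,0,0,0,0,0,-1],[0,0,0,0,0,0,-1],[0,0,0,0,0,0,-1],[0,0,0,0,0,0,-1]]'
python3 -c "
from h import *
snap('side','pics/g1.png')"
```

```text
time: 2.97
eef_pos: [0.7066, 0.0215, 0.1002]
tcp_rot: [0.0, 0.03, 1.0, 0.0]
contact_force: [-0.2, 0.5, 0.1]
finger_gap: 0.0871
grip_force: 0.0
time: 3.63
eef_pos: [0.7063, 0.0205, 0.0994]
tcp_rot: [-0.0, 0.03, 1.0, -0.0]
contact_force: [-0.6, 0.6, -0.7]
finger_gap: 0.0415
grip_force: 0.0
```

View pics/g1.png

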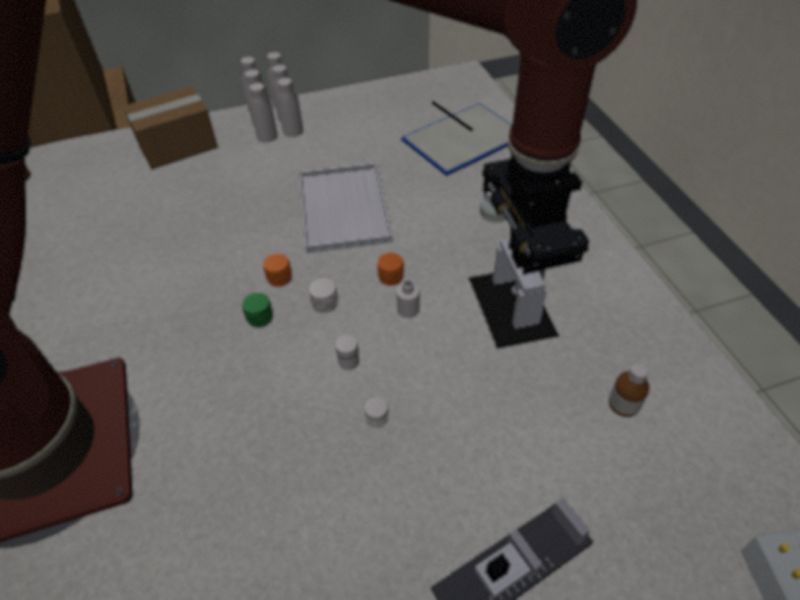

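The side view shows the fingers around the gauge handle at (545,240), with the gauge still on its mat. I'll finish closing and lift.

```bash
python3 -m crank '[[0,0,0,0,0,0,-1],[0,0,0,0,0,0,-1],[0,0,0,0,0,0,-1],[0,0,0,0,0,0,-1],[0,0,0,0,0,0,-1],[0,0,0,0,0,0,-1]]'
python3 -m crank '[[0,0,-0.05,0,0,0,-1],[0,0,-0.1,0,0,0,-1],[0,0,-0.16,0,0,0,-1],[0,0,-0.22,0,0,0,-1],[0,0,-0.25,0,0,0,-1],[0,0,-0.25,0,0,0,-1],[0,0,-0.25,0,0,0,-1]]'
cat >> h.py <<'E'
def caps():
    c=env.camera("top"); g=cv2.GaussianBlur(c["color"],(3,3),0).astype(int)
    for n,(x,y),h,r in (('b',(.426,0),.046,.016),('c',(.421,.121),.038,.021),('d',(.438,-.1045),.03,.016)):
        t=proj(c,[x,y,h]); R=r*404/(.93-h)*1
        best=max(((lambda m,b:m-b)(*[g[k].mean() for k in rings(t[0]+du,t[1]+dv,R)]),t[0]+du,t[1]+dv) for du in np.arange(-22,22.1,.5) for dv in np.arange(-22,22.1,.5))
        p=ray(c,best[1],best[2],h); print(n,np.round(p,4),'score',round(best[0],1),'px1.56',np.round(np.array(best[1:])*1.5625))
yy,xx=np.mgrid[:384,:512]
def rings(u,v,R):
    d=np.hypot(xx-u,yy-v); return d<R-.5,(d>R+.5)&(d<R+3)
E
python3 - <<'E'
from h import *
caps(); print(env.state()["finger_gap"])
plan(.4263,-.0008,.2,0)
E
```

```text
time: 4.18
eef_pos: [0.7064, 0.0212, 0.0995]
tcp_rot: [0.0, 0.03, 1.0, 0.0]
contact_force: [0.1, 1.6, 0.1]
finger_gap: 0.0277
grip_force: 30.0
time: 4.77
eef_pos: [0.7061, 0.0199, 0.1984]
tcp_rot: [-0.0, 0.031, 1.0, -0.0]
contact_force: [0.5, -0.4, -5.4]
finger_gap: 0.0278
grip_force: 30.0
b [ 0.3789 -0.0508  0.046 ] score 25.2 px1.56 [443. 410.]
c [0.4328 0.1537 0.038 ] score 1.6 px1.56 [304. 369.]
d [ 0.4175 -0.0607  0.03  ] score 43.1 px1.56 [449. 383.]
0.027895853990186553
plan [0.6936, -0.095, -0.0049] [-0.0002, -0.0008, -0.0195] t 4.8 at [0.7055 0.0201 0.1974]
```

```bash
cat >> h.py <<'E'
def track():
    B={'b':(.4263,-.0008,.046),'c':(.4208,.121,.038),'d':(.4378,-.1045,.03),'bottle':(.5389,.063,.062)}
    for n in("side","top"):
        c=env.camera(n); ref=cv2.resize(cv2.imread(f"pics/{n}0.png"),(512,384),interpolation=cv2.INTER_AREA); im=c["color"][:,:,::-1].copy()
        for k,p in B.items():
            u,v=np.round(proj(c,p)).astype(int); t=ref[v-13:v+17,u-15:u+16]; a=im[max(v-50,0):v+55,max(u-50,0):u+50]
            r=cv2.matchTemplate(a,t,cv2.TM_CCOEFF_NORMED); _,s,_,l=cv2.minMaxLoc(r)
            du=l[0]+max(u-50,0)-(u-15); dv=l[1]+max(v-50,0)-(v-13)
            q=proj(c,p)+[du,dv]; print(n,k,'shift',(du,dv),round(s,2),np.round(ray(c,*q,p[2]),4))
E
python3 - <<'E'
from h import *
track()
# circle centres in initial side image, refined by eye: crop(5x,150,165) tops
s=env.camera("side")
for n,(u,v),h in(('b',(361,273),.046),('c',(283,96),.038),('d',(455,478),.03)): print(n,ray(s,150+u/5-.4,165+v/5-.4,h))
E
```

```text
side b shift (np.int64(0), np.int64(0)) 1.0 [ 0.4263 -0.0008  0.046 ]
side c shift (np.int64(0), np.int64(0)) 1.0 [0.4208 0.121  0.038 ]
side d shift (np.int64(0), np.int64(0)) 1.0 [ 0.4378 -0.1045  0.03  ]
side bottle shift (np.int64(0), np.int64(0)) 1.0 [0.5389 0.063  0.062 ]
top b shift (np.int64(26), np.int64(15)) 0.13 [ 0.3939 -0.0604  0.046 ]
top c shift (np.int64(-14), np.int64(17)) 0.27 [0.3816 0.1514 0.038 ]
top d shift (np.int64(0), np.int64(0)) 0.93 [ 0.4378 -0.1045  0.03  ]
top bottle shift (np.int64(26), np.int64(18)) 0.09 [0.4991 0.0029 0.062 ]
b [0.42874182 0.0010989  0.046     ]
c [0.42224557 0.1234258  0.038     ]
d [ 0.43944249 -0.10344105  0.03      ]
```

```bash
python3 -m crank '[[0.07,-0.01,0,0,0,-0.0195,-1],[0.15,-0.02,0,0,0,-0.0195,-1],[0.24,-0.032,0,0,0,-0.0195,-1],[0.33,-0.045,0,0,0,-0.0195,-1],[0.42,-0.057,0,0,0,-0.0195,-1],[0.5,-0.07,0,0,0,-0.0195,-1],[0.55,-0.076,0,0,0,-0.0195,-1],[0.58,-0.08,0,0,0,-0.0195,-1]]'
python3 -m crank '[[0.06,0,0,0,0,0,-1],[0.1,0,0,0,0,0,-1],[0.116,0,0,0,0,0,-1],[0.116,0,0,0,0,0,-1],[0.116,0,0,0,0,0,-1]]'
python3 - <<'E'
from h import *
track(); plan(.4275,0,.12,0)
E
```

```text
time: 5.63
eef_pos: [0.4699, 0.0023, 0.1986]
tcp_rot: [-0.001, -0.0, 1.0, 0.0]
contact_force: [0.5, -0.2, -5.1]
finger_gap: 0.0278
grip_force: 30.0
time: 6.05
eef_pos: [0.4268, 0.0028, 0.1994]
tcp_rot: [0.0, -0.0, 1.0, 0.0]
contact_force: [0.3, -0.1, -4.9]
finger_gap: 0.0276
grip_force: 30.0
side b shift (np.int64(19), np.int64(38)) 0.76 [ 0.4376 -0.1079  0.046 ]
side c shift (np.int64(-30), np.int64(-18)) 0.64 [0.3638 0.2063 0.038 ]
side d shift (np.int64(0), np.int64(0)) 1.0 [ 0.4378 -0.1045  0.03  ]
side bottle shift (np.int64(0), np.int64(0)) 1.0 [0.5389 0.063  0.062 ]
top b shift (np.int64(-21), np.int64(35)) 0.37 [0.3471 0.0447 0.046 ]
top c shift (np.int64(34), np.int64(31)) 0.44 [0.3527 0.041  0.038 ]
top d shift (np.int64(-19), np.int64(8)) 0.25 [ 0.4184 -0.0607  0.03  ]
top bottle shift (np.int64(-12), np.int64(-2)) 0.2 [0.5429 0.0904 0.062 ]
plan [-0.0007, -0.0067, 0.1983] [-0.0001, 0.0001, 0.0001] t 6.2 at [0.4272 0.0027 0.1993]
```

```bash
python3 -m crank '[[0,-0.003,0.05,0,0,0,-1],[-0.001,-0.0067,0.1,0,0,0,-1],[-0.001,-0.0067,0.13,0,0,0,-1],[-0.001,-0.0067,0.15,0,0,0,-1],[-0.001,-0.0067,0.15,0,0,0,-1]]'
python3 -c "
from h import *
c=env.camera('side');im=c['color'][120:290,120:350,::-1];cv2.imwrite('pics/b1.png',cv2.resize(im,None,fx=3.3,fy=3.3,interpolation=cv2.INTER_CUBIC))"
```

```text
time: 6.57
eef_pos: [0.4263, -0.0002, 0.1378]
tcp_rot: [-0.001, -0.0, 1.0, -0.001]
contact_force: [0.7, 0.2, -4.9]
finger_gap: 0.0277
grip_force: 30.0
```

View pics/b1.png

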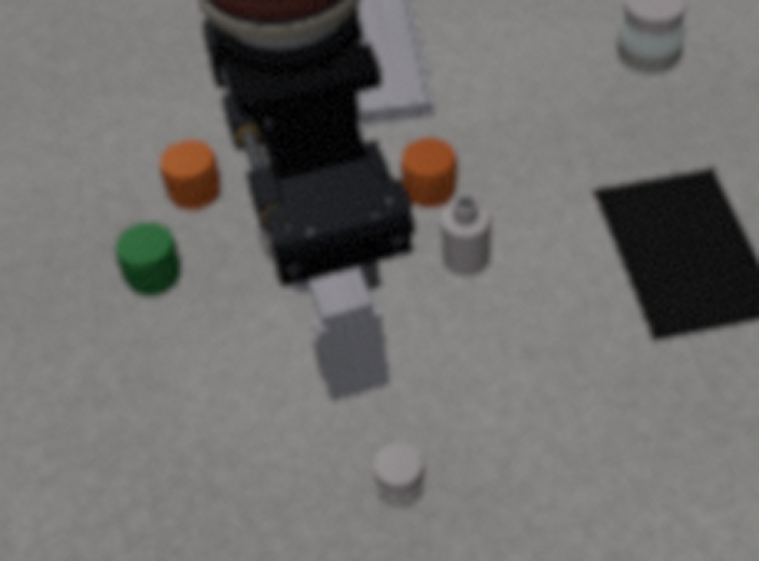

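Gauge is square over where cap_b stands (hidden behind the near leg at crop (350,350)), all else undisturbed. Lowering.

```bash
python3 -c "
from h import *
s=env.camera('side');print(ray(s,120+360/3.3-.4,120+390/3.3-.4,.0412));plan(.4275,0,.0955,0)"
python3 -m crank '[[-0.002,0,0.03,0,0,0,-1],[-0.002,0,0.06,0,0,0,-1],[-0.002,0,0.08,0,0,0,-1],[-0.002,0,0.095,0,0,0,-1],[-0.002,0,0.1,0,0,0,-1],[-0.002,0,0.103,0,0,0,-1],[-0.002,0,0.105,0,0,0,-1],[-0.002,0,0.105,0,0,0,-1]]'
```

```text
[ 0.43011311 -0.04849251  0.0412    ]
plan [-0.0004, -0.0, 0.1105] [-0.0001, -0.0, 0.0001] t 6.7 at [0.4273 0.     0.1397]
time: 7.33
eef_pos: [0.4279, 0.0001, 0.0978]
tcp_rot: [0.0, -0.0, 1.0, 0.0]
contact_force: [1.3, -0.7, -4.5]
finger_gap: 0.0273
grip_force: 30.0
```

```bash
python3 -m crank '[[0,0,0.003,0,0,0,-1],[0,0,0.005,0,0,0,-1],[0,0,0.007,0,0,0,-1],[0,0,0.008,0,0,0,-1],[0,0,0.008,0,0,0,-1],[0,0,0.008,0,0,0,-1]]'
```

```text
time: 7.83
eef_pos: [0.4294, 0.0002, 0.096]
tcp_rot: [0.002, -0.0, 1.0, 0.0]
contact_force: [-0.4, -0.3, 11.7]
finger_gap: 0.0278
grip_force: 30.0
```

```bash
python3 -m crank '[[0,0,-0.002,0,0,0,-1],[0,0,-0.002,0,0,0,-1],[0,0,-0.002,0,0,0,-1],[0,0,-0.002,0,0,0,-1],[0,0,-0.002,0,0,0,-1],[0,0,-0.002,0,0,0,-1]]'
python3 -m crank '[[0,0,-0.08,0,0,0,-1],[0,0,-0.16,0,0,0,-1],[0,0,-0.22,0,0,0,-1],[0,0,-0.25,0,0,0,-1],[0,0,-0.25,0,0,0,-1]]'
python3 -m crank '[[-0.1,0,0,0,0,0,-1],[-0.19,0,0,0,0,0,-1],[-0.25,0,0,0,0,0,-1],[-0.25,0,0,0,0,0,-1],[-0.25,0,0,0,0,0,-1]]'
python3 - <<'E'
from h import *
track(); plan(.4215,.122,.2,0.28)
E
```

```text
time: 8.33
eef_pos: [0.429, 0.0002, 0.0961]
tcp_rot: [0.001, -0.0, 1.0, 0.0]
contact_force: [1.6, 0.3, 7.3]
finger_gap: 0.0279
grip_force: 30.0
time: 8.75
eef_pos: [0.4287, 0.0002, 0.1972]
tcp_rot: [0.002, -0.0, 1.0, 0.001]
contact_force: [0.7, 0.4, -5.4]
finger_gap: 0.028
grip_force: 30.0
time: 9.17
eef_pos: [0.5271, -0.0002, 0.1925]
tcp_rot: [-0.002, -0.0, 1.0, -0.001]
contact_force: [-0.8, 0.2, -5.5]
finger_gap: 0.0278
grip_force: 30.0
side b shift (np.int64(0), np.int64(0)) 1.0 [ 0.4263 -0.0008  0.046 ]
side c shift (np.int64(0), np.int64(0)) 1.0 [0.4208 0.121  0.038 ]
side d shift (np.int64(0), np.int64(0)) 1.0 [ 0.4378 -0.1045  0.03  ]
side bottle shift (np.int64(23), np.int64(29)) 0.7 [ 0.5587 -0.0354  0.062 ]
top b shift (np.int64(-20), np.int64(9)) 0.26 [0.405  0.0441 0.046 ]
top c shift (np.int64(1), np.int64(0)) 0.47 [0.4209 0.1187 0.038 ]
top d shift (np.int64(32), np.int64(10)) 0.16 [ 0.4165 -0.1786  0.03  ]
top bottle shift (np.int64(-24), np.int64(-30)) 0.2 [0.6073 0.1203 0.062 ]
plan [0.2616, 0.3055, -0.0161] [-0.0001, -0.0011, -0.0891] t 9.3 at [ 5.261e-01 -2.000e-04  1.933e-01]
```

```bash
python3 -m crank '[[0.03,0.04,-0.01,0,0,0,-1],[0.08,0.1,-0.016,0,0,0,-1],[0.14,0.17,-0.016,0,0,0,-1],[0.2,0.24,-0.016,0,0,0,-1],[0.24,0.28,-0.016,0,0,0,-1],[0.262,0.305,-0.016,0,0,0,-1],[0.262,0.305,-0.016,0,0,0,-1],[0.262,0.305,-0.016,0,0,0,-1]]'
python3 - <<'E'
from h import *
track(); plan(.4215,.122,.125,0)
c=env.camera('top');print('orange',ray(c,271/1.5625,416/1.5625,.038))
E
```

```text
time: 9.93
eef_pos: [0.4217, 0.122, 0.2012]
tcp_rot: [0.0, -0.001, 1.0, 0.0]
contact_force: [0.8, -0.2, -4.5]
finger_gap: 0.0278
grip_force: 30.0
side b shift (np.int64(0), np.int64(0)) 1.0 [ 0.4263 -0.0008  0.046 ]
side c shift (np.int64(15), np.int64(35)) 0.89 [0.4273 0.0066 0.038 ]
side d shift (np.int64(0), np.int64(0)) 1.0 [ 0.4378 -0.1045  0.03  ]
side bottle shift (np.int64(0), np.int64(0)) 1.0 [0.5389 0.063  0.062 ]
top b shift (np.int64(0), np.int64(0)) 0.92 [ 0.4263 -0.0008  0.046 ]
top c shift (np.int64(18), np.int64(-30)) 0.31 [0.4907 0.0821 0.038 ]
top d shift (np.int64(0), np.int64(0)) 0.96 [ 0.4378 -0.1045  0.03  ]
top bottle shift (np.int64(0), np.int64(0)) 0.98 [0.5389 0.063  0.062 ]
plan [0.0031, 0.0023, 0.1907] [-0.0, 0.0, -0.0002] t 10.0 at [0.4227 0.1211 0.2013]
orange [0.36416947 0.19877557 0.038     ]
```

```bash
python3 -m crank '[[0,0,0.07,0,0,0,-1],[0,0,0.14,0,0,0,-1],[0,0,0.19,0,0,0,-1],[0,0,0.22,0,0,0,-1],[0,0,0.24,0,0,0,-1],[0,0,0.25,0,0,0,-1],[0,0,0.256,0,0,0,-1],[0,0,0.256,0,0,0,-1]]'
python3 -m crank '[[0,0,0.003,0,0,0,-1],[0,0,0.006,0,0,0,-1],[0,0,0.009,0,0,0,-1],[0,0,0.011,0,0,0,-1],[0,0,0.011,0,0,0,-1],[0,0,0.011,0,0,0,-1]]'
```

```text
time: 10.75
eef_pos: [0.4231, 0.1218, 0.0992]
tcp_rot: [0.0, 0.0, 1.0, -0.0]
contact_force: [-0.2, -0.8, -3.4]
finger_gap: 0.0282
grip_force: 30.0
time: 11.25
eef_pos: [0.4237, 0.1222, 0.0963]
tcp_rot: [0.001, -0.0, 1.0, 0.0]
contact_force: [-3.6, -4.0, 12.1]
finger_gap: 0.0278
grip_force: 30.0
```

Seated on the bench. Hold, then lift and move on to cap_d.

```bash
python3 -m crank '[[0,0,-0.002,0,0,0,-1],[0,0,-0.002,0,0,0,-1],[0,0,-0.002,0,0,0,-1],[0,0,-0.002,0,0,0,-1],[0,0,-0.002,0,0,0,-1],[0,0,-0.002,0,0,0,-1]]'
python3 -m crank '[[0,0,-0.08,0,0,0,-1],[0,0,-0.16,0,0,0,-1],[0,0,-0.22,0,0,0,-1],[0,0,-0.25,0,0,0,-1],[0,0,-0.25,0,0,0,-1]]'
python3 -m crank '[[-0.05,-0.05,0,0,0,0,-1],[-0.1,-0.12,0,0,0,0,-1],[-0.15,-0.2,0,0,0,0,-1],[-0.15,-0.29,0,0,0,0,-1],[-0.1,-0.38,0,0,0,0,-1],[-0.05,-0.46,0,0,0,0,-1],[-0.043,-0.54,0,0,0,0,-1],[-0.043,-0.56,0,0,0,0,-1]]'
python3 - <<'E'
from h import *
track(); plan(.4386,-.104,.2,0)
E
```

```text
time: 11.75
eef_pos: [0.4235, 0.1222, 0.0963]
tcp_rot: [0.001, -0.0, 1.0, 0.0]
contact_force: [-1.5, -2.3, 7.1]
finger_gap: 0.0275
grip_force: 30.0
time: 12.17
eef_pos: [0.4241, 0.1228, 0.1979]
tcp_rot: [0.002, -0.0, 1.0, 0.001]
contact_force: [-0.5, -0.1, -5.8]
finger_gap: 0.0276
grip_force: 30.0
time: 12.83
eef_pos: [0.4377, -0.1071, 0.194]
tcp_rot: [-0.001, 0.003, 1.0, -0.0]
contact_force: [0.6, -0.8, -5.2]
finger_gap: 0.0278
grip_force: 30.0
side b shift (np.int64(17), np.int64(-8)) 0.5 [0.4684 0.008  0.046 ]
side c shift (np.int64(-30), np.int64(-18)) 0.64 [0.3638 0.2063 0.038 ]
side d shift (np.int64(-35), np.int64(3)) 0.38 [ 0.3669 -0.0871  0.03  ]
side bottle shift (np.int64(15), np.int64(38)) 0.65 [ 0.5336 -0.0526  0.062 ]
top b shift (np.int64(31), np.int64(-4)) 0.45 [ 0.4369 -0.0713  0.046 ]
top c shift (np.int64(0), np.int64(0)) 0.98 [0.4208 0.121  0.038 ]
top d shift (np.int64(-14), np.int64(-2)) 0.52 [ 0.4417 -0.072   0.03  ]
top bottle shift (np.int64(0), np.int64(0)) 0.99 [0.5389 0.063  0.062 ]
plan [0.0015, -0.0004, -0.0143] [-0.0, -0.0003, -0.0011] t 12.9 at [ 0.4392 -0.1038  0.1943]
```

```bash
python3 -m crank '[[-0.1,0,0,0,0,0,-1],[-0.2,0,0,0,0,0,-1],[-0.28,0,0,0,0,0,-1],[-0.3,0,0,0,0,0,-1],[-0.3,0,0,0,0,0,-1]]'
python3 - <<'E'
from h import *
track(); plan(.4386,-.104,.2,0)
E
```

```text
time: 13.35
eef_pos: [0.5619, -0.0995, 0.1932]
tcp_rot: [-0.001, -0.002, 1.0, -0.001]
contact_force: [0.2, -0.1, -5.7]
finger_gap: 0.0279
grip_force: 30.0
side b shift (np.int64(0), np.int64(0)) 1.0 [ 0.4263 -0.0008  0.046 ]
side c shift (np.int64(0), np.int64(0)) 1.0 [0.4208 0.121  0.038 ]
side d shift (np.int64(0), np.int64(0)) 1.0 [ 0.4378 -0.1045  0.03  ]
side bottle shift (np.int64(0), np.int64(0)) 1.0 [0.5389 0.063  0.062 ]
top b shift (np.int64(0), np.int64(0)) 0.92 [ 0.4263 -0.0008  0.046 ]
top c shift (np.int64(0), np.int64(0)) 0.93 [0.4208 0.121  0.038 ]
top d shift (np.int64(-15), np.int64(-36)) 0.28 [ 0.5211 -0.0687  0.03  ]
top bottle shift (np.int64(0), np.int64(0)) 0.97 [0.5389 0.063  0.062 ]
plan [0.3018, -0.0072, -0.0145] [-0.0002, -0.001, 0.0004] t 13.4 at [ 0.5593 -0.1009  0.1938]
```

```bash
python3 -m crank '[[0.06,-0.002,0,0,0,0.0004,-1],[0.15,-0.005,0,0,0,0.0004,-1],[0.22,-0.007,0,0,0,0.0004,-1],[0.28,-0.007,0,0,0,0.0004,-1],[0.302,-0.007,0,0,0,0.0004,-1],[0.302,-0.007,0,0,0,0.0004,-1],[0.302,-0.007,0,0,0,0.0004,-1]]'
python3 -m crank '[[0,0,0.06,0,0,0,-1],[0,0,0.12,0,0,0,-1],[0,0,0.17,0,0,0,-1],[0,0,0.2,0,0,0,-1],[0,0,0.22,0,0,0,-1],[0,0,0.23,0,0,0,-1],[0,0,0.236,0,0,0,-1],[0,0,0.236,0,0,0,-1]]'
python3 -m crank '[[0,0,0.003,0,0,0,-1],[0,0,0.003,0,0,0,-1],[0,0,0.003,0,0,0,-1]]'
```

```text
time: 14.03
eef_pos: [0.439, -0.1043, 0.1957]
tcp_rot: [0.001, 0.0, 1.0, 0.001]
contact_force: [1.1, -0.3, -5.3]
finger_gap: 0.0279
grip_force: 30.0
time: 14.7
eef_pos: [0.4397, -0.1048, 0.1011]
tcp_rot: [0.0, 0.0, 1.0, -0.0]
contact_force: [-1.0, 1.1, -4.6]
finger_gap: 0.0277
grip_force: 30.0
time: 14.95
eef_pos: [0.4396, -0.1048, 0.1003]
tcp_rot: [0.0, 0.0, 1.0, 0.0]
contact_force: [-0.4, 0.2, -4.5]
finger_gap: 0.0275
grip_force: 30.0
```

```bash
python3 -m crank '[[0,0,0.004,0,0,0,-1],[0,0,0.008,0,0,0,-1],[0,0,0.011,0,0,0,-1],[0,0,0.014,0,0,0,-1],[0,0,0.014,0,0,0,-1],[0,0,0.014,0,0,0,-1],[0,0,0.014,0,0,0,-1],[0,0,0.014,0,0,0,-1]]'
python3 -m crank '[[0,0,0,0,0,0,-1],[0,0,0,0,0,0,-1],[0,0,0,0,0,0,-1],[0,0,0,0,0,0,-1]]'
```

```text
time: 15.62
eef_pos: [0.4411, -0.1051, 0.0966]
tcp_rot: [0.002, 0.001, 1.0, 0.0]
contact_force: [-6.7, 0.7, 24.1]
finger_gap: 0.028
grip_force: 30.0
time: 15.95
eef_pos: [0.4411, -0.1051, 0.0967]
tcp_rot: [0.002, 0.001, 1.0, 0.0]
contact_force: [-6.5, -0.2, 23.9]
finger_gap: 0.0277
grip_force: 30.0
```

```bash
python3 -m crank '[[0,0,-0.02,0,0,0,-1],[0,0,-0.1,0,0,0,-1],[0,0,-0.18,0,0,0,-1],[0,0,-0.24,0,0,0,-1],[0,0,-0.26,0,0,0,-1],[0,0,-0.26,0,0,0,-1]]'
python3 -m crank '[[-0.05,0.02,0,0,0,0.0277,-1],[-0.13,0.06,0,0,0,0.0277,-1],[-0.22,0.1,0,0,0,0.0277,-1],[-0.31,0.15,0,0,0,0.0277,-1],[-0.4,0.19,0,0,0,0.0277,-1],[-0.49,0.23,0,0,0,0.0277,-1],[-0.56,0.27,0,0,0,0.0277,-1],[-0.6,0.29,0,0,0,0.0277,-1]]'
python3 - <<'E'
from h import *
env.camera('side');track(); plan(.6967,.0165,.2,-.087)
E
```

```text
time: 16.45
eef_pos: [0.4404, -0.1047, 0.1998]
tcp_rot: [0.002, 0.0, 1.0, 0.0]
contact_force: [-0.3, -0.5, -5.2]
finger_gap: 0.0273
grip_force: 30.0
time: 17.12
eef_pos: [0.6809, 0.0145, 0.1937]
tcp_rot: [-0.002, 0.042, 0.999, -0.0]
contact_force: [-0.2, 0.4, -5.0]
finger_gap: 0.0276
grip_force: 30.0
side b shift (np.int64(0), np.int64(0)) 1.0 [ 0.4263 -0.0008  0.046 ]
side c shift (np.int64(0), np.int64(0)) 1.0 [0.4208 0.121  0.038 ]
side d shift (np.int64(0), np.int64(0)) 1.0 [ 0.4378 -0.1045  0.03  ]
side bottle shift (np.int64(0), np.int64(0)) 1.0 [0.5389 0.063  0.062 ]
top b shift (np.int64(23), np.int64(22)) 0.13 [ 0.3781 -0.0539  0.046 ]
top c shift (np.int64(-9), np.int64(-14)) 0.26 [0.4523 0.143  0.038 ]
top d shift (np.int64(0), np.int64(0)) 0.93 [ 0.4378 -0.1045  0.03  ]
top bottle shift (np.int64(26), np.int64(-10)) 0.1 [0.5633 0.0044 0.062 ]
plan [-0.0429, 0.0148, -0.015] [-0.0006, -0.0015, 0.0002] t 17.3 at [0.6791 0.0121 0.1941]
```

```bash
python3 -m crank '[[-0.02,0.01,0,0,0,0,-1],[-0.043,0.015,0.04,0,0,0,-1],[-0.043,0.015,0.1,0,0,0,-1],[-0.043,0.015,0.15,0,0,0,-1],[-0.043,0.015,0.19,0,0,0,-1],[-0.043,0.015,0.21,0,0,0,-1],[-0.043,0.015,0.22,0,0,0,-1],[-0.043,0.015,0.222,0,0,0,-1]]'
python3 -m crank '[[0,0,0.004,0,0,0,-1],[0,0,0.008,0,0,0,-1],[0,0,0.012,0,0,0,-1],[0,0,0.014,0,0,0,-1],[0,0,0.014,0,0,0,-1]]'
```

```text
time: 17.93
eef_pos: [0.6966, 0.0151, 0.1088]
tcp_rot: [-0.0, 0.044, 0.999, -0.0]
contact_force: [0.1, 0.4, -5.2]
finger_gap: 0.0277
grip_force: 30.0
time: 18.35
eef_pos: [0.6971, 0.0156, 0.104]
tcp_rot: [0.0, 0.044, 0.999, 0.0]
contact_force: [-1.2, -0.3, -5.4]
finger_gap: 0.0276
grip_force: 30.0
```

```bash
python3 -m crank '[[0,0,0.004,0,0,0,-1],[0,0,0.007,0,0,0,-1],[0,0,0.01,0,0,0,-1],[0,0,0.012,0,0,0,-1],[0,0,0.012,0,0,0,-1],[0,0,0.012,0,0,0,-1]]'
python3 -m crank '[[0,0,0,0,0,0,-0.3],[0,0,0,0,0,0,0.2],[0,0,0,0,0,0,0.6],[0,0,0,0,0,0,0.6],[0,0,0,0,0,0,0.6],[0,0,0,0,0,0,0.6],[0,0,0,0,0,0,0.6],[0,0,0,0,0,0,0.6]]'
```

```text
time: 18.85
eef_pos: [0.6973, 0.0155, 0.1]
tcp_rot: [0.0, 0.044, 0.999, 0.0]
contact_force: [-3.0, 0.0, 5.1]
finger_gap: 0.0275
grip_force: 30.0
time: 19.52
eef_pos: [0.697, 0.0155, 0.099]
tcp_rot: [0.0, 0.044, 0.999, -0.0]
contact_force: [-0.2, 0.1, -0.5]
finger_gap: 0.0663
grip_force: 0.0
```

```bash
python3 -m crank '[[0,0,-0.08,0,0,0,0.6],[0,0,-0.17,0,0,0,0.6],[0,0,-0.25,0,0,0,0.6],[0,0,-0.25,0,0,0,0.6],[0,0,-0.25,0,0,0,0.6]]'
python3 -m crank '[[0.1,0.03,0,0,0,-0.1,0.3],[0.2,0.06,0,0,0,-0.15,0.3],[0.3,0.09,0,0,0,-0.187,0.3],[0.38,0.11,0,0,0,-0.187,0.3],[0.38,0.11,0,0,0,-0.187,0.3],[0.38,0.11,0,0,0,-0.187,0.3],[0.38,0.11,0,0,0,-0.187,0.3]]'
python3 - <<'E'
from h import *
s=env.camera('side'); c=env.camera('top')
cv2.imwrite('pics/s2.png',cv2.resize(s["color"][:,:,::-1],None,fx=1.5625,fy=1.5625,interpolation=cv2.INTER_CUBIC))
print('bottle neck side',ray(s,150+556/5-.4,165+85/5-.4,.062),'top',ray(c,367/1.5625,295/1.5625,.062))
def tri(a,b):
    best=min((np.linalg.norm(ray(c,*a,z)-ray(s,*b,z)),z) for z in np.arange(0,.1,.001)); return best,ray(c,*a,best[1]),ray(s,*b,best[1])
# thumb block top centre
print('thumb',tri((375+232/6-.4,155+330/6-.4),(499/1.5625,562/1.5625)))
plan(.539,.064,.10,.5)
E
```

```text
time: 19.93
eef_pos: [0.6982, 0.0153, 0.2015]
tcp_rot: [0.002, 0.044, 0.999, 0.0]
contact_force: [-0.3, -0.1, -0.7]
finger_gap: 0.0698
grip_force: 0.0
time: 20.52
eef_pos: [0.5493, 0.0726, 0.1985]
tcp_rot: [-0.0, -0.246, 0.969, 0.0]
contact_force: [1.3, 0.6, 0.1]
finger_gap: 0.0569
grip_force: 0.0
bottle neck side [0.54248729 0.06473761 0.062     ] top [0.54182291 0.06308167 0.062     ]
thumb ((np.float64(0.0015607769809963127), np.float64(0.051000000000000004)), array([ 0.50463046, -0.34611522,  0.051     ]), array([ 0.50609463, -0.34665578,  0.051     ]))
plan [0.0337, -0.0045, 0.2463] [-0.0001, -0.0002, -0.0014] t 20.6 at [0.55   0.0721 0.1985]
```

View pics/s2.png

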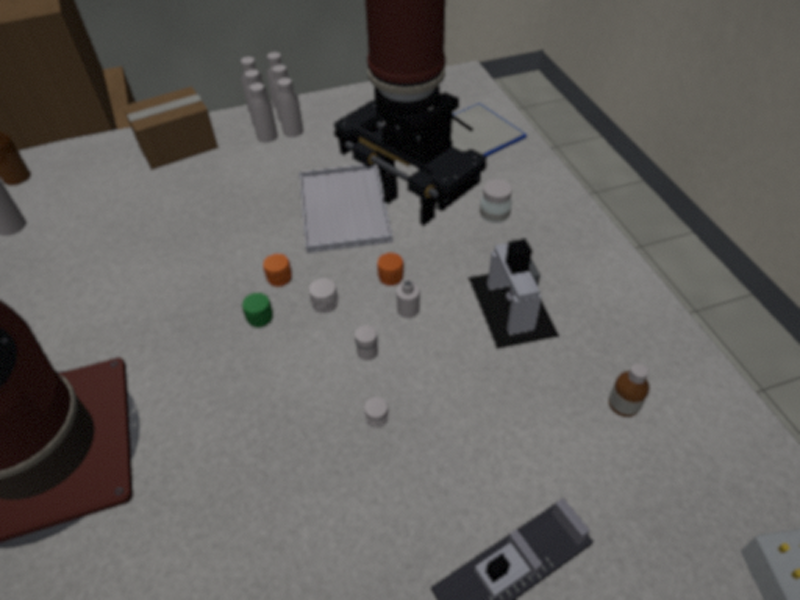

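Side view: the gauge stands on its mat at (518,295). cap_b has been knocked from (347,352) to (366,342), after it was gauged, so I'll pick it from there later. The bottle is at (408,300), with the fingers still above and behind it. I'll take the bottle now.

```bash
python3 -m crank '[[0.031,-0.006,0.08,0,0,-0.0014,0.3],[0.031,-0.006,0.16,0,0,-0.0014,0.3],[0.031,-0.006,0.24,0,0,-0.0014,0.3],[0.031,-0.006,0.32,0,0,-0.0014,0.3],[0.031,-0.006,0.39,0,0,-0.0014,0.3],[0.031,-0.006,0.43,0,0,-0.0014,0.3],[0.031,-0.006,0.452,0,0,-0.0014,0.3],[0.031,-0.006,0.452,0,0,-0.0014,0.3]]'
python3 -m crank '[[0,0,0,0,0,0,0],[0,0,0,0,0,0,-0.3],[0,0,0,0,0,0,-1],[0,0,0,0,0,0,-1],[0,0,0,0,0,0,-1],[0,0,0,0,0,0,-1]]'
python3 -c "
from h import *
plan(.5774,-.331,.2,.229)"
```

```text
time: 21.28
eef_pos: [0.5389, 0.0636, 0.016]
tcp_rot: [-0.002, -0.248, 0.969, -0.001]
contact_force: [0.3, -0.2, 0.3]
finger_gap: 0.0566
grip_force: 0.0
time: 21.78
eef_pos: [0.5405, 0.0648, 0.0193]
tcp_rot: [0.001, -0.249, 0.968, 0.0]
contact_force: [-1.0, -0.7, 7.1]
finger_gap: 0.0353
grip_force: 30.0
plan [0.3963, -0.9112, -0.4523] [-0.0, 0.0006, 0.0875] t 21.8 at [0.5405 0.0648 0.0193]
```

```bash
python3 -m crank '[[0,0,-0.05,0,0,0,-1],[0,0,-0.12,0,0,0,-1],[0,0,-0.2,0,0,0,-1],[0,0,-0.26,0,0,0,-1],[0,0,-0.28,0,0,0.0875,-1],[0,0,-0.28,0,0,0.0875,-1],[0,0,-0.28,0,0,0.0875,-1],[0,0,-0.28,0,0,0.0875,-1]]'
python3 -c "
from h import *
print(env.state()['finger_gap']);plan(.5774,-.331,.13,.229)"
```

```text
time: 22.45
eef_pos: [0.5394, 0.0648, 0.1301]
tcp_rot: [-0.0, -0.115, 0.993, 0.0]
contact_force: [-0.6, -0.5, -0.9]
finger_gap: 0.0351
grip_force: 30.0
0.03512015616437447
plan [0.1339, -0.9849, 0.0001] [0.0, -0.0001, 0.0006] t 22.4 at [0.5394 0.0648 0.1301]
```

```bash
python3 -m crank '[[0.01,-0.07,0,0,0,0,-1],[0.02,-0.15,0,0,0,0,-1],[0.03,-0.25,0,0,0,0,-1],[0.04,-0.35,0,0,0,0,-1],[0.05,-0.45,0,0,0,0,-1],[0.07,-0.55,0,0,0,0,-1],[0.08,-0.65,0,0,0,0,-1],[0.1,-0.75,0,0,0,0,-1]]'
python3 -m crank '[[0.01,-0.08,0,0,0,0,-1],[0.02,-0.15,0,0,0,0,-1],[0.033,-0.2,0,0,0,0,-1],[0.033,-0.235,0,0,0,0,-1],[0.033,-0.235,0,0,0,0,-1],[0.033,-0.235,0,0,0,0,-1]]'
python3 - <<'E'
from h import *
plan(.5774,-.331,.031,.229)
c=env.camera('top');s=env.camera('side')
for p in [(.5774,-.331,.012),(.6028,-.325,.042),(.5395,-.340,.042)]: print(np.round(proj(c,p)*1.5625),np.round(proj(s,p)*1.5625))
a=c["color"][150:250,360:460,::-1];b=s["color"][280:384,270:390,::-1]
a=cv2.resize(a,(400,400),interpolation=cv2.INTER_CUBIC);b=cv2.resize(b,(400,400),interpolation=cv2.INTER_CUBIC)
cv2.imwrite('pics/cb.png',np.hstack([a,b]))
E
```

```text
time: 23.12
eef_pos: [0.5688, -0.238, 0.1294]
tcp_rot: [-0.0, -0.117, 0.993, 0.0]
contact_force: [1.1, 0.2, -1.6]
finger_gap: 0.0354
grip_force: 30.0
time: 23.62
eef_pos: [0.5767, -0.3316, 0.1292]
tcp_rot: [-0.001, -0.115, 0.993, 0.0]
contact_force: [0.0, 0.7, -1.4]
finger_gap: 0.0351
grip_force: 30.0
plan [-0.0025, 0.0009, 0.2454] [0.0002, -0.0005, 0.0005] t 23.6 at [ 0.5767 -0.3316  0.1292]
[625. 283.] [546. 540.]
[627. 263.] [567. 518.]
[639. 305.] [523. 549.]
```

View pics/cb.png

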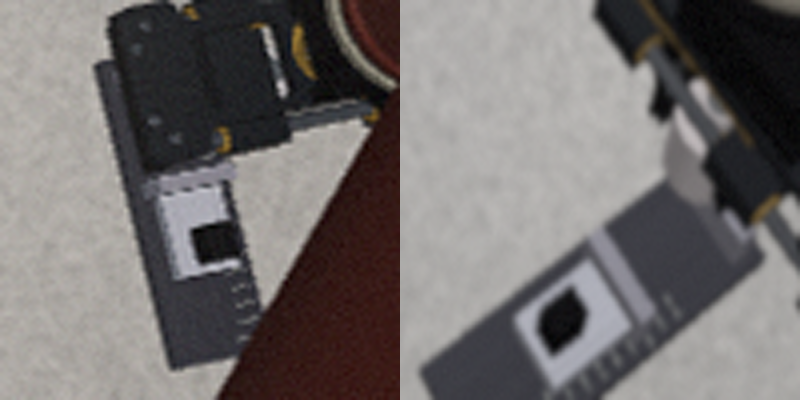

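The bottle hangs over the bed between the jaws (left crop: anvil hidden near (165,60), sliding jaw at (195,178)). Lowering.

```bash
python3 -m crank '[[-0.002,0.001,0.06,0,0,0,-1],[-0.002,0.001,0.12,0,0,0,-1],[-0.002,0.001,0.17,0,0,0,-1],[-0.002,0.001,0.2,0,0,0,-1],[-0.002,0.001,0.22,0,0,0,-1],[-0.002,0.001,0.23,0,0,0,-1],[-0.002,0.001,0.237,0,0,0,-1],[-0.002,0.001,0.237,0,0,0,-1]]'
python3 -m crank '[[0,0,0.002,0,0,0,-1],[0,0,0.004,0,0,0,-1],[0,0,0.006,0,0,0,-1],[0,0,0.006,0,0,0,-1],[0,0,0.006,0,0,0,-1]]'
```

```text
time: 24.38
eef_pos: [0.5784, -0.3306, 0.0358]
tcp_rot: [0.0, -0.115, 0.993, -0.0]
contact_force: [-0.4, -0.3, -0.6]
finger_gap: 0.0351
grip_force: 30.0
time: 24.8
eef_pos: [0.5782, -0.3307, 0.0332]
tcp_rot: [0.0, -0.114, 0.993, -0.0]
contact_force: [-0.8, -0.8, -1.6]
finger_gap: 0.0351
grip_force: 30.0
```

```bash
python3 -m crank '[[0,0,0.002,0,0,0,-1],[0,0,0.004,0,0,0,-1],[0,0,0.006,0,0,0,-1],[0,0,0.006,0,0,0,-1],[0,0,0.006,0,0,0,-1]]'
```

```text
time: 25.22
eef_pos: [0.5781, -0.3307, 0.0313]
tcp_rot: [0.0, -0.114, 0.993, 0.0]
contact_force: [-2.9, 2.3, 5.9]
finger_gap: 0.0351
grip_force: 30.0
```

```bash
python3 -m crank '[[0,0,0,0,0,0,-0.1],[0,0,0,0,0,0,0.1],[0,0,0,0,0,0,0.4],[0,0,0,0,0,0,0.5],[0,0,0,0,0,0,0.5],[0,0,0,0,0,0,0.5],[0,0,0,0,0,0,0.5],[0,0,0,0,0,0,0.5]]'
python3 -m crank '[[0,0,-0.04,0,0,0,0.5],[0,0,-0.12,0,0,0,0.5],[0,0,-0.21,0,0,0,0.5],[0,0,-0.28,0,0,0,0.5],[0,0,-0.3,0,0,0,0.5],[0,0,-0.3,0,0,0,0.5]]'
python3 -m crank '[[0.05,0,0,0,0,0,0.1],[0.1,0,0,0,0,0,0.1],[0.15,0,0,0,0,0,0.1],[0.18,0,0,0,0,0,0.1],[0.185,0,0,0,0,0,0.1],[0.185,0,0,0,0,0,0.1]]'
python3 - <<'E'
from h import *
plan(.5035,-.346,.12,.229); plan(.4966,-.3498,.12,.229)
s=env.camera('side')
b=s["color"][264:384,270:430,::-1]
cv2.imwrite('pics/cc.png',cv2.resize(b,None,fx=4.5,fy=4.5,interpolation=cv2.INTER_CUBIC))
E
```

```text
time: 25.88
eef_pos: [0.578, -0.3306, 0.0305]
tcp_rot: [-0.0, -0.114, 0.993, -0.0]
contact_force: [-0.2, -0.6, 0.5]
finger_gap: 0.0644
grip_force: 0.0
time: 26.38
eef_pos: [0.5794, -0.3315, 0.1536]
tcp_rot: [0.002, -0.114, 0.993, -0.001]
contact_force: [-0.1, 0.3, 0.3]
finger_gap: 0.0653
grip_force: 0.0
time: 26.88
eef_pos: [0.5056, -0.3472, 0.15]
tcp_rot: [-0.0, -0.114, 0.993, 0.0]
contact_force: [0.2, 0.1, -0.8]
finger_gap: 0.0485
grip_force: 0.0
plan [0.0045, 0.0042, 0.0751] [0.0002, -0.0001, -0.0002] t 26.9 at [ 0.5056 -0.3472  0.15  ]
plan [0.0234, -0.0012, 0.0751] [0.0002, -0.0001, -0.0002] t 26.9 at [ 0.5056 -0.3472  0.15  ]
```

View pics/cc.png

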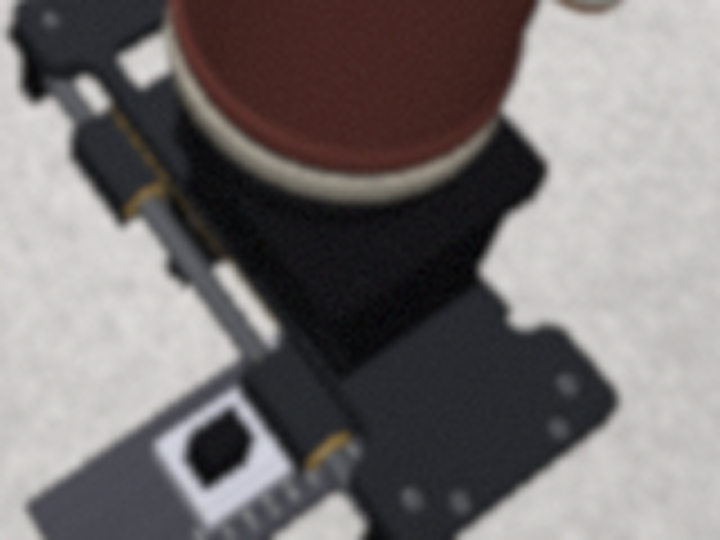

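```bash
python3 -m crank '[[0.006,0.003,0.06,0,0,0,0.1],[0.006,0.003,0.12,0,0,0,0.1],[0.006,0.003,0.18,0,0,0,0.1],[0.006,0.003,0.22,0,0,0,0.1],[0.006,0.003,0.25,0,0,0,0.1],[0.006,0.003,0.27,0,0,0,0.1],[0.006,0.003,0.287,0,0,0,0.1],[0.006,0.003,0.287,0,0,0,0.1]]'
python3 -m crank '[[0,0,0,0,0,0,-0.4],[0,0,0,0,0,0,-0.6],[0,0,0,0,0,0,-1],[0,0,0,0,0,0,-1],[0,0,0,0,0,0,-1],[0,0,0,0,0,0,-1],[0,0,0,0,0,0,-1],[0,0,0,0,0,0,-1]]'
```

```text
time: 27.6
eef_pos: [0.5035, -0.3464, 0.0349]
tcp_rot: [-0.0, -0.115, 0.993, 0.0]
contact_force: [0.3, 0.6, -0.4]
finger_gap: 0.0482
grip_force: 0.0
time: 28.27
eef_pos: [0.5038, -0.3494, 0.0364]
tcp_rot: [0.001, -0.114, 0.994, -0.002]
contact_force: [2.9, -9.8, -4.9]
finger_gap: 0.0157
grip_force: 30.0
```

```bash
python3 -m crank '[[0,-0.004,0,0,0,0,-1],[0,-0.007,0,0,0,0,-1],[-0.01,-0.007,0,0,0,0,-1],[-0.02,-0.007,0,0,0,0,-1],[-0.03,-0.007,0,0,0,0,-1],[-0.04,-0.007,0,0,0,0,-1],[-0.048,-0.007,0,0,0,0,-1],[-0.048,-0.007,0,0,0,0,-1]]'
python3 -m crank '[[-0.003,0,0,0,0,0,-1],[-0.006,0,0,0,0,0,-1],[-0.009,0,0,0,0,0,-1],[-0.012,0,0,0,0,0,-1],[-0.012,0,0,0,0,0,-1],[-0.012,0,0,0,0,0,-1]]'
```

```text
time: 28.93
eef_pos: [0.5239, -0.3449, 0.0363]
tcp_rot: [0.001, -0.115, 0.993, -0.0]
contact_force: [1.5, -0.3, 4.5]
finger_gap: 0.0156
grip_force: 30.0
time: 29.43
eef_pos: [0.5259, -0.3445, 0.0362]
tcp_rot: [-0.001, -0.114, 0.993, 0.0]
contact_force: [-9.2, 2.3, 11.8]
finger_gap: 0.0154
grip_force: 30.0
```

```bash
python3 -m crank '[[-0.002,0,0,0,0,0,-1],[-0.003,0,0,0,0,0,-1],[-0.003,0,0,0,0,0,-1],[-0.003,0,0,0,0,0,-1],[-0.003,0,0,0,0,0,-1]]'
python3 - <<'E'
from h import *
c=env.camera('top');s=env.camera('side')
a=c["color"][140:240,370:470,::-1];b=s["color"][264:384,290:410,::-1]
a=cv2.resize(a,(400,400),interpolation=cv2.INTER_CUBIC);b=cv2.resize(b,(400,400),interpolation=cv2.INTER_CUBIC)
cv2.imwrite('pics/cd.png',np.hstack([a,b]))
E
```

```text
time: 29.85
eef_pos: [0.5259, -0.3445, 0.0362]
tcp_rot: [-0.002, -0.114, 0.994, 0.001]
contact_force: [-12.3, 2.1, 14.1]
finger_gap: 0.0157
grip_force: 30.0
```

View pics/cd.png

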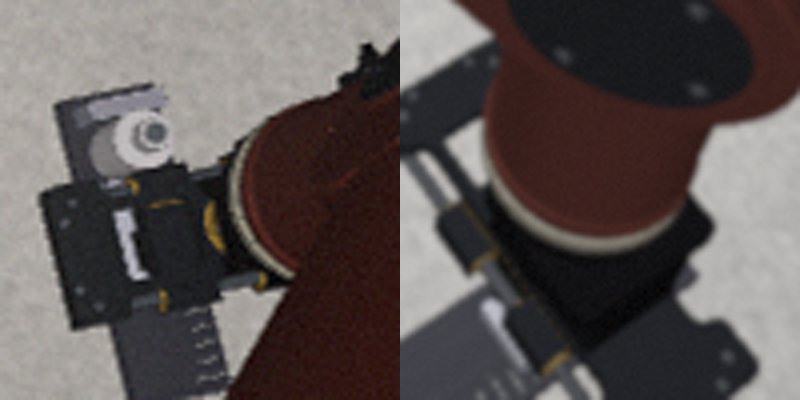

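The top crop shows the bottle upright, its body against the anvil bar at (125,105). The jaw no longer moves under about 12 N, so it grips. Opening again.

```bash
python3 -m crank '[[0.006,0,0,0,0,0,-1],[0.015,0,0,0,0,0,-1],[0.025,0,0,0,0,0,-1],[0.035,0,0,0,0,0,-1],[0.045,0,0,0,0,0,-1],[0.055,0,0,0,0,0,-1],[0.06,0,0,0,0,0,-1],[0.06,0,0,0,0,0,-1]]'
python3 -m crank '[[0,0,0,0,0,0,-0.5],[0,0,0,0,0,0,-0.2],[0,0,0,0,0,0,0.1],[0,0,0,0,0,0,0.1],[0,0,0,0,0,0,0.1],[0,0,0,0,0,0,0.1]]'
python3 -m crank '[[0,0,-0.04,0,0,0,0.3],[0,0,-0.12,0,0,0,0.3],[0,0,-0.21,0,0,0,0.4],[0,0,-0.28,0,0,0,0.5],[0,0,-0.3,0,0,0,0.5],[0,0,-0.3,0,0,0,0.5]]'
python3 - <<'E'
from h import *
# bottle against anvil: centre 18mm before face (0.6028,-.325)
plan(.585,-.329,.15,.229)
E
```

```text
time: 30.62
eef_pos: [0.505, -0.3493, 0.0362]
tcp_rot: [0.0, -0.114, 0.993, 0.0]
contact_force: [-0.6, 1.3, 7.1]
finger_gap: 0.016
grip_force: 30.0
time: 31.12
eef_pos: [0.5051, -0.3492, 0.0356]
tcp_rot: [-0.0, -0.114, 0.993, 0.0]
contact_force: [-0.2, -0.1, -0.5]
finger_gap: 0.0446
grip_force: 0.0
time: 31.62
eef_pos: [0.5064, -0.3501, 0.1585]
tcp_rot: [0.002, -0.114, 0.993, -0.001]
contact_force: [0.3, -0.5, -0.5]
finger_gap: 0.0644
grip_force: 0.0
plan [-0.2032, 0.0069, 0.0219] [-0.0009, 0.0012, 0.0] t 31.6 at [ 0.5064 -0.3501  0.1585]
```

```bash
python3 - <<'E'
from h import *
c=env.camera('top'); print(ray(c,370+153/4-.4,140+129/4-.4,.074))
E
python3 -m crank '[[-0.05,0.002,0,0,0,0,0.5],[-0.1,0.004,0,0,0,0,0.5],[-0.15,0.007,0,0,0,0,0.5],[-0.19,0.007,0,0,0,0,0.5],[-0.203,0.007,0,0,0,0,0.5],[-0.203,0.007,0,0,0,0,0.5],[-0.203,0.007,0,0,0,0,0.5]]'
python3 -c "
from h import *
plan(.585,-.329,.033,.229)"
```

```text
[ 0.58775502 -0.32764067  0.074     ]
time: 32.25
eef_pos: [0.5823, -0.3284, 0.1543]
tcp_rot: [-0.001, -0.114, 0.993, 0.0]
contact_force: [-0.3, -0.6, -0.8]
finger_gap: 0.0653
grip_force: 0.0
plan [-0.0069, -0.0033, 0.3034] [0.0003, -0.0008, -0.0001] t 32.2 at [ 0.5823 -0.3284  0.1543]
```

```bash
python3 -m crank '[[-0.009,-0.002,0.04,0,0,0,0.5],[-0.009,-0.002,0.1,0,0,0,0.5],[-0.009,-0.002,0.17,0,0,0,0.5],[-0.009,-0.002,0.22,0,0,0,0.5],[-0.009,-0.002,0.26,0,0,0,0.5],[-0.009,-0.002,0.29,0,0,0,0.5],[-0.009,-0.002,0.3,0,0,0,0.5],[-0.009,-0.002,0.3,0,0,0,0.5]]'
python3 -m crank '[[0,0,0,0,0,0,0],[0,0,0,0,0,0,-0.3],[0,0,0,0,0,0,-1],[0,0,0,0,0,0,-1],[0,0,0,0,0,0,-1],[0,0,0,0,0,0,-1]]'
python3 -m crank '[[0,0,-0.04,0,0,0,-1],[0,0,-0.1,0,0,0,-1],[0,0,-0.17,0,0,0,-1],[0,0,-0.23,0,0,0,-1],[0,0,-0.27,0,0,0,-1],[0,0,-0.28,0,0,0,-1],[0,0,-0.28,0,0,0,-1]]'
python3 -c "
from h import *
plan(.54,.29,.15,-.16)
plan(.545,.365,.15,-.16)"
```

```text
time: 32.92
eef_pos: [0.5862, -0.3283, 0.0351]
tcp_rot: [-0.001, -0.114, 0.993, 0.0]
contact_force: [-0.1, 0.4, 0.1]
finger_gap: 0.0655
grip_force: 0.0
time: 33.42
eef_pos: [0.5876, -0.3281, 0.0362]
tcp_rot: [0.0, -0.114, 0.993, -0.0]
contact_force: [-0.4, -1.1, 2.8]
finger_gap: 0.0352
grip_force: 30.0
time: 34.0
eef_pos: [0.5879, -0.3283, 0.1489]
tcp_rot: [0.001, -0.114, 0.993, -0.0]
contact_force: [-0.0, -0.3, -1.0]
finger_gap: 0.0355
grip_force: 30.0
plan [-0.2346, 1.5326, -0.0041] [-0.0002, 0.0006, 0.1239] t 34.0 at [ 0.5879 -0.3283  0.1489]
plan [-0.2894, 1.7123, -0.0042] [-0.0002, 0.0006, 0.1239] t 34.0 at [ 0.5879 -0.3283  0.1489]
```

```bash
python3 -m crank '[[-0.01,0.06,0,0,0,0,-1],[-0.03,0.15,0,0,0,0,-1],[-0.04,0.25,0,0,0,0,-1],[-0.06,0.35,0,0,0,0,-1],[-0.08,0.45,0,0,0,0,-1],[-0.1,0.55,0,0,0,0,-1],[-0.12,0.65,0,0,0,0,-1],[-0.14,0.75,0,0,0,0,-1]]'
python3 -m crank '[[-0.02,0.1,0,0,0,0,-1],[-0.04,0.2,0,0,0,0,-1],[-0.05,0.3,0,0,0,0,-1],[-0.07,0.4,0,0,0,0,-1],[-0.09,0.5,0,0,0,0,-1],[-0.11,0.6,0,0,0,0,-1],[-0.13,0.7,0,0,0,0,-1],[-0.14,0.78,0,0,0,0,-1]]'
python3 -c "
from h import *
plan(.552,.374,.15,-.16)"
```

```text
time: 34.67
eef_pos: [0.5723, -0.021, 0.1461]
tcp_rot: [-0.001, -0.115, 0.993, 0.0]
contact_force: [1.2, -0.4, -1.6]
finger_gap: 0.0354
grip_force: 30.0
time: 35.33
eef_pos: [0.5557, 0.297, 0.1456]
tcp_rot: [-0.001, -0.116, 0.993, -0.0]
contact_force: [0.5, 0.2, -1.2]
finger_gap: 0.0352
grip_force: 30.0
plan [-0.0353, 0.1894, -0.011] [-0.0001, -0.0008, 0.1247] t 35.3 at [0.5557 0.297  0.1456]
```

```bash
python3 -m crank '[[-0.02,0.08,0,0,0,0.03,-1],[-0.035,0.15,0,0,0,0.06,-1],[-0.035,0.19,0,0,0,0.09,-1],[-0.035,0.19,0,0,0,0.1247,-1],[-0.035,0.19,0,0,0,0.1247,-1],[-0.035,0.19,0,0,0,0.1247,-1]]'
python3 -m crank '[[0,0,0.06,0,0,0,-1],[0,0,0.14,0,0,0,-1],[0,0,0.2,0,0,0,-1],[0,0,0.24,0,0,0,-1],[0,0,0.265,0,0,0,-1],[0,0,0.275,0,0,0,-1],[0,0,0.282,0,0,0,-1],[0,0,0.282,0,0,0,-1]]'
python3 -m crank '[[0,0,0.002,0,0,0,-1],[0,0,0.004,0,0,0,-1],[0,0,0.006,0,0,0,-1],[0,0,0.006,0,0,0,-1]]'
```

```text
time: 35.83
eef_pos: [0.5532, 0.3698, 0.146]
tcp_rot: [-0.001, 0.08, 0.997, -0.001]
contact_force: [-0.1, -0.2, -1.2]
finger_gap: 0.0352
grip_force: 30.0
time: 36.5
eef_pos: [0.5542, 0.3704, 0.0353]
tcp_rot: [0.0, 0.081, 0.997, 0.0]
contact_force: [0.1, -0.2, -1.2]
finger_gap: 0.0353
grip_force: 30.0
time: 36.83
eef_pos: [0.5539, 0.3708, 0.033]
tcp_rot: [0.0, 0.081, 0.997, 0.0]
contact_force: [-0.4, 0.2, -0.7]
finger_gap: 0.0353
grip_force: 30.0
```

```bash
python3 -m crank '[[0,0,0.003,0,0,0,-1],[0,0,0.006,0,0,0,-1],[0,0,0.009,0,0,0,-1],[0,0,0.009,0,0,0,-1]]'
python3 -m crank '[[0,0,0.001,0,0,0,-1],[0,0,0.002,0,0,0,-1],[0,0,0.003,0,0,0,-1],[0,0,0.003,0,0,0,-1]]'
```

```text
time: 37.17
eef_pos: [0.5536, 0.3705, 0.0286]
tcp_rot: [-0.0, 0.081, 0.997, -0.0]
contact_force: [0.6, 0.1, -2.2]
finger_gap: 0.0356
grip_force: 30.0
time: 37.5
eef_pos: [0.5538, 0.3706, 0.0282]
tcp_rot: [-0.0, 0.081, 0.997, 0.0]
contact_force: [-1.8, -1.9, 4.5]
finger_gap: 0.035
grip_force: 30.0
```

```bash
python3 -m crank '[[0,0,0,0,0,0,-0.1],[0,0,0,0,0,0,0.1],[0,0,0,0,0,0,0.25],[0,0,0,0,0,0,0.25],[0,0,0,0,0,0,0.25],[0,0,0,0,0,0,0.25]]'
python3 -m crank '[[0,0,-0.04,0,0,0,0.25],[0,0,-0.12,0,0,0,0.25],[0,0,-0.21,0,0,0,0.25],[0,0,-0.28,0,0,0,0.25],[0,0,-0.3,0,0,0,0.25],[0,0,-0.3,0,0,0,0.25]]'
python3 - <<'E'
from h import *
track(); plan(.4215,.122,.15,0)
E
```

```text
time: 38.0
eef_pos: [0.5537, 0.3706, 0.0277]
tcp_rot: [-0.0, 0.081, 0.997, -0.0]
contact_force: [0.2, 0.4, 0.4]
finger_gap: 0.0541
grip_force: 0.0
time: 38.5
eef_pos: [0.5552, 0.3715, 0.1509]
tcp_rot: [0.002, 0.081, 0.997, 0.002]
contact_force: [0.5, -0.1, -0.0]
finger_gap: 0.0546
grip_force: 0.0
side b shift (np.int64(12), np.int64(-6)) 0.99 [0.4561 0.0064 0.046 ]
side c shift (np.int64(0), np.int64(0)) 1.0 [0.4208 0.121  0.038 ]
side d shift (np.int64(0), np.int64(0)) 1.0 [ 0.4378 -0.1045  0.03  ]
side bottle shift (np.int64(0), np.int64(0)) 0.85 [0.5389 0.063  0.062 ]
top b shift (np.int64(-3), np.int64(-14)) 0.76 [0.4579 0.0068 0.046 ]
top c shift (np.int64(0), np.int64(0)) 0.98 [0.4208 0.121  0.038 ]
top d shift (np.int64(0), np.int64(0)) 0.95 [ 0.4378 -0.1045  0.03  ]
top bottle shift (np.int64(-31), np.int64(2)) 0.24 [0.5327 0.1333 0.062 ]
plan [0.2248, -0.6664, -0.0073] [-0.0001, -0.0002, -0.0517] t 38.6 at [0.5534 0.3705 0.1469]
```

```bash
python3 -c "
from h import *
snap('side','pics/s3.png')"
python3 -m crank '[[0.03,-0.1,0,0,0,-0.02,0.4],[0.07,-0.2,0,0,0,-0.0517,0.4],[0.1,-0.3,0,0,0,-0.0517,0.4],[0.13,-0.4,0,0,0,-0.0517,0.4],[0.17,-0.5,0,0,0,-0.0517,0.4],[0.2,-0.6,0,0,0,-0.0517,0.4],[0.225,-0.666,0,0,0,-0.0517,0.4],[0.225,-0.666,0,0,0,-0.0517,0.4]]'
python3 -m crank '[[0,0,0,0,0,0,0.4],[0,0,0,0,0,0,0.4]]'
python3 -c "
from h import *
plan(.4215,.122,.012,0)"
```

```text
time: 39.32
eef_pos: [0.4183, 0.1167, 0.1458]
tcp_rot: [-0.002, 0.003, 1.0, -0.001]
contact_force: [1.4, 0.6, 0.1]
finger_gap: 0.0614
grip_force: 0.0
time: 39.48
eef_pos: [0.4214, 0.1226, 0.147]
tcp_rot: [-0.0, -0.0, 1.0, -0.0]
contact_force: [0.4, -0.3, 0.5]
finger_gap: 0.0611
grip_force: 0.0
plan [-0.0004, -0.0013, 0.3376] [-0.0001, -0.0003, 0.0] t 39.5 at [0.4214 0.1226 0.147 ]
```

View pics/s3.png

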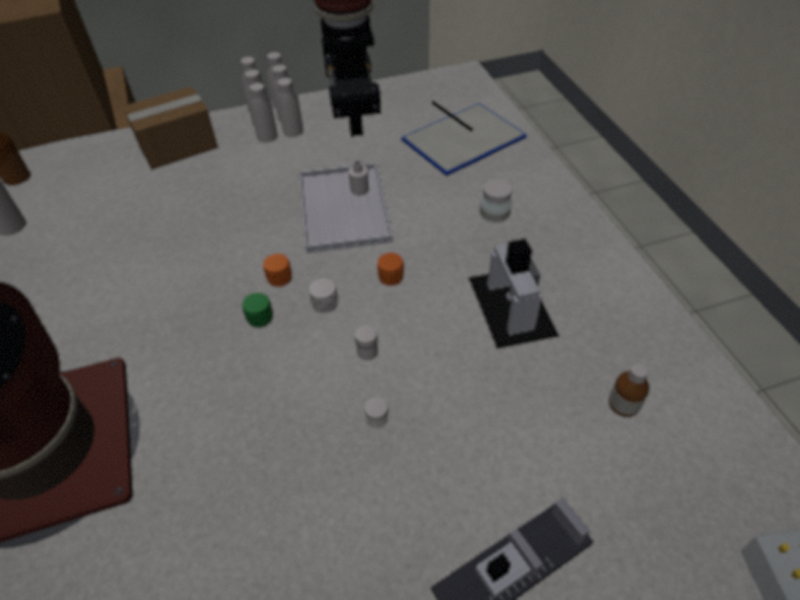

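The bottle stands upright in the tray at (359,178), the jaws are open, and cap_b (366,342), cap_c (322,294) and cap_d (376,410) are standing. Picking cap_c.

```bash
python3 -m crank '[[0,-0.001,0.06,0,0,0,0.4],[0,-0.001,0.13,0,0,0,0.4],[0,-0.001,0.19,0,0,0,0.4],[0,-0.001,0.24,0,0,0,0.4],[0,-0.001,0.28,0,0,0,0.4],[0,-0.001,0.31,0,0,0,0.4],[0,-0.001,0.333,0,0,0,0.4],[0,-0.001,0.333,0,0,0,0.4]]'
python3 -m crank '[[0,0,0,0,0,0,0.1],[0,0,0,0,0,0,-0.3],[0,0,0,0,0,0,-1],[0,0,0,0,0,0,-1],[0,0,0,0,0,0,-1],[0,0,0,0,0,0,-1]]'
python3 -m crank '[[0,0,-0.04,0,0,0,-1],[0,0,-0.1,0,0,0,-1],[0,0,-0.17,0,0,0,-1],[0,0,-0.22,0,0,0,-1],[0,0,-0.25,0,0,0,-1],[0,0,-0.25,0,0,0,-1]]'
python3 -c "
from h import *
plan(.467,.286,.11,-.16);plan(.483,.385,.11,-.16)"
```

```text
time: 40.15
eef_pos: [0.4207, 0.1219, 0.0124]
tcp_rot: [-0.002, -0.001, 1.0, -0.001]
contact_force: [-2.0, -0.3, 0.8]
finger_gap: 0.0605
grip_force: 0.0
time: 40.65
eef_pos: [0.4224, 0.1223, 0.0152]
tcp_rot: [0.001, 0.0, 1.0, 0.0]
contact_force: [-0.6, -0.2, 4.8]
finger_gap: 0.0411
grip_force: 30.0
time: 41.15
eef_pos: [0.4233, 0.1225, 0.1171]
tcp_rot: [0.002, 0.0, 1.0, 0.001]
contact_force: [0.4, 1.0, -1.1]
finger_gap: 0.0412
grip_force: 30.0
plan [-0.1091, 0.4087, 0.0192] [0.0009, 0.0011, 0.0508] t 41.1 at [0.4233 0.1225 0.1171]
plan [-0.149, 0.6562, 0.02] [0.0009, 0.0011, 0.0508] t 41.1 at [0.4233 0.1225 0.1171]
```

```bash
python3 -m crank '[[-0.02,0.08,0,0,0,0.02,-1],[-0.04,0.17,0,0,0,0.05,-1],[-0.06,0.26,0,0,0,0.051,-1],[-0.08,0.35,0,0,0,0.051,-1],[-0.1,0.44,0,0,0,0.051,-1],[-0.12,0.53,0,0,0,0.051,-1],[-0.14,0.61,0,0,0,0.051,-1],[-0.149,0.656,0,0,0,0.051,-1]]'
python3 -m crank '[[0,0,0,0,0,0,-1],[0,0,0,0,0,0,-1],[0,0,0.06,0,0,0,-1],[0,0,0.12,0,0,0,-1],[0,0,0.17,0,0,0,-1],[0,0,0.2,0,0,0,-1],[0,0,0.22,0,0,0,-1],[0,0,0.22,0,0,0,-1]]'
python3 -c "
from h import *
plan(.483,.385,.019,-.16)"
```

```text
time: 41.82
eef_pos: [0.4806, 0.3881, 0.1126]
tcp_rot: [-0.001, 0.079, 0.997, -0.0]
contact_force: [-1.4, 0.1, -0.8]
finger_gap: 0.0413
grip_force: 30.0
time: 42.48
eef_pos: [0.4808, 0.3827, 0.025]
tcp_rot: [-0.001, 0.081, 0.997, -0.001]
contact_force: [0.1, 0.0, 0.2]
finger_gap: 0.0414
grip_force: 30.0
plan [-0.0045, 0.0065, 0.015] [-0.0008, -0.0005, -0.0004] t 42.5 at [0.4808 0.3827 0.025 ]
```

```bash
python3 -m crank '[[-0.003,0,0.004,0,0,0,-1],[-0.003,0,0.008,0,0,0,-1],[-0.003,0,0.012,0,0,0,-1],[-0.003,0,0.015,0,0,0,-1],[-0.003,0,0.015,0,0,0,-1]]'
python3 -m crank '[[0,0,0.001,0,0,0,-1],[0,0,0.002,0,0,0,-1],[0,0,0.002,0,0,0,-1]]'
python3 -m crank '[[0,0,0,0,0,0,0],[0,0,0,0,0,0,0.2],[0,0,0,0,0,0,0.3],[0,0,0,0,0,0,0.3],[0,0,0,0,0,0,0.3],[0,0,0,0,0,0,0.3]]'
python3 -m crank '[[0,0,-0.04,0,0,0,0.3],[0,0,-0.12,0,0,0,0.3],[0,0,-0.21,0,0,0,0.3],[0,0,-0.28,0,0,0,0.3],[0,0,-0.3,0,0,0,0.3],[0,0,-0.3,0,0,0,0.3]]'
python3 -c "
from h import *
plan(.4578,.0075,.14,0)"
```

```text
time: 42.9
eef_pos: [0.4827, 0.3842, 0.0208]
tcp_rot: [0.0, 0.08, 0.997, 0.0]
contact_force: [0.0, -0.7, -0.4]
finger_gap: 0.0414
grip_force: 30.0
time: 43.15
eef_pos: [0.4826, 0.3841, 0.0198]
tcp_rot: [-0.0, 0.08, 0.997, -0.0]
contact_force: [-1.0, -0.1, -2.0]
finger_gap: 0.0412
grip_force: 30.0
time: 43.65
eef_pos: [0.4827, 0.3841, 0.0198]
tcp_rot: [0.0, 0.08, 0.997, -0.0]
contact_force: [0.8, -0.7, -0.3]
finger_gap: 0.0557
grip_force: 0.0
time: 44.15
eef_pos: [0.484, 0.3852, 0.1428]
tcp_rot: [0.002, 0.08, 0.997, 0.002]
contact_force: [0.9, 0.8, -0.3]
finger_gap: 0.0569
grip_force: 0.0
plan [-0.0862, -0.9425, 0.0031] [0.0013, 0.001, -0.0511] t 44.1 at [0.484  0.3852 0.1428]
```

Released about on the floor. On to cap_b at (0.458, 0.0075).

```bash
python3 -m crank '[[-0.01,-0.1,0,0,0,0,0.3],[-0.02,-0.2,0,0,0,0,0.3],[-0.03,-0.3,0,0,0,0,0.3],[-0.04,-0.4,0,0,0,0,0.3],[-0.05,-0.5,0,0,0,0,0.3],[-0.06,-0.6,0,0,0,0,0.3],[-0.07,-0.7,0,0,0,0,0.3],[-0.08,-0.78,0,0,0,0,0.3]]'
python3 -m crank '[[0,-0.08,0,0,0,-0.02,0.3],[-0.006,-0.16,0,0,0,-0.051,0.3],[-0.006,-0.16,0,0,0,-0.051,0.3],[-0.006,-0.16,0,0,0,-0.051,0.3],[-0.006,-0.16,0,0,0,-0.051,0.3]]'
python3 -c "
from h import *
plan(.4578,.0075,.02,0);track()"
```

```text
time: 44.82
eef_pos: [0.4628, 0.0678, 0.1382]
tcp_rot: [-0.001, 0.081, 0.997, -0.001]
contact_force: [1.3, 0.6, -0.3]
finger_gap: 0.0565
grip_force: 0.0
time: 45.23
eef_pos: [0.456, 0.008, 0.1389]
tcp_rot: [-0.001, 0.001, 1.0, -0.0]
contact_force: [-0.4, -0.0, 0.1]
finger_gap: 0.0569
grip_force: 0.0
plan [-0.0048, -0.0011, 0.2972] [-0.0001, -0.0004, -0.0004] t 45.2 at [0.456  0.008  0.1389]
side b shift (np.int64(12), np.int64(-6)) 0.99 [0.4561 0.0064 0.046 ]
side c shift (np.int64(27), np.int64(29)) 0.88 [0.4575 0.0139 0.038 ]
side d shift (np.int64(0), np.int64(0)) 1.0 [ 0.4378 -0.1045  0.03  ]
side bottle shift (np.int64(1), np.int64(8)) 0.72 [0.533  0.0387 0.062 ]
top b shift (np.int64(15), np.int64(-32)) 0.3 [ 0.5002 -0.0337  0.046 ]
top c shift (np.int64(-10), np.int64(-33)) 0.37 [0.4962 0.1472 0.038 ]
top d shift (np.int64(-31), np.int64(-28)) 0.31 [ 0.5014 -0.0315  0.03  ]
top bottle shift (np.int64(-21), np.int64(-19)) 0.26 [0.5817 0.1124 0.062 ]
```

```bash
python3 -m crank '[[-0.004,-0.001,0.06,0,0,0,0.3],[-0.004,-0.001,0.13,0,0,0,0.3],[-0.004,-0.001,0.19,0,0,0,0.3],[-0.004,-0.001,0.23,0,0,0,0.3],[-0.004,-0.001,0.26,0,0,0,0.3],[-0.004,-0.001,0.285,0,0,0,0.3],[-0.004,-0.001,0.297,0,0,0,0.3],[-0.004,-0.001,0.297,0,0,0,0.3]]'
python3 -m crank '[[0,0,0,0,0,0,0],[0,0,0,0,0,0,-0.4],[0,0,0,0,0,0,-1],[0,0,0,0,0,0,-1],[0,0,0,0,0,0,-1],[0,0,0,0,0,0,-1],[0,0,0,0,0,0,-1]]'
python3 -m crank '[[0,0,-0.04,0,0,0,-1],[0,0,-0.1,0,0,0,-1],[0,0,-0.17,0,0,0,-1],[0,0,-0.23,0,0,0,-1],[0,0,-0.27,0,0,0,-1],[0,0,-0.27,0,0,0,-1]]'
python3 -c "
from h import *
plan(.536,.275,.125,-.16)"
```

```text
time: 46.0
eef_pos: [0.4576, 0.0074, 0.0201]
tcp_rot: [-0.001, -0.0, 1.0, -0.0]
contact_force: [-0.2, 0.8, 0.6]
finger_gap: 0.0567
grip_force: 0.0
time: 46.58
eef_pos: [0.4585, 0.0072, 0.0214]
tcp_rot: [0.0, 0.0, 1.0, 0.0]
contact_force: [-0.4, 0.7, 4.9]
finger_gap: 0.0314
grip_force: 30.0
time: 47.08
eef_pos: [0.46, 0.0072, 0.1321]
tcp_rot: [0.002, 0.0, 1.0, 0.001]
contact_force: [1.0, -0.7, -1.4]
finger_gap: 0.0312
grip_force: 30.0
plan [-0.1896, 0.6695, 0.0198] [0.0007, 0.0014, 0.0508] t 47.1 at [0.46   0.0072 0.1321]
```

```bash
python3 -m crank '[[-0.02,0.08,0,0,0,0.02,-1],[-0.05,0.17,0,0,0,0.05,-1],[-0.08,0.27,0,0,0,0.051,-1],[-0.11,0.37,0,0,0,0.051,-1],[-0.14,0.46,0,0,0,0.051,-1],[-0.16,0.55,0,0,0,0.051,-1],[-0.18,0.63,0,0,0,0.051,-1],[-0.19,0.67,0,0,0,0.051,-1]]'
python3 -m crank '[[0,0,0,0,0,0,-1],[0,0,0,0,0,0,-1],[0,0,0.06,0,0,0,-1],[0,0,0.13,0,0,0,-1],[0,0,0.18,0,0,0,-1],[0,0,0.22,0,0,0,-1],[0,0,0.24,0,0,0,-1],[0,0,0.24,0,0,0,-1]]'
python3 -c "
from h import *
plan(.536,.275,.0255,-.16)"
```

```text
time: 47.75
eef_pos: [0.5334, 0.2798, 0.1271]
tcp_rot: [-0.001, 0.078, 0.997, 0.0]
contact_force: [-0.6, 0.4, -0.8]
finger_gap: 0.0312
grip_force: 30.0
time: 48.42
eef_pos: [0.533, 0.2728, 0.031]
tcp_rot: [-0.001, 0.081, 0.997, -0.001]
contact_force: [-0.0, 0.2, -0.6]
finger_gap: 0.0313
grip_force: 30.0
plan [-0.0065, 0.0067, 0.0137] [-0.0009, -0.0008, -0.0007] t 48.4 at [0.533  0.2728 0.031 ]
```

```bash
python3 -m crank '[[-0.003,0,0.004,0,0,0,-1],[-0.003,0,0.008,0,0,0,-1],[-0.003,0,0.012,0,0,0,-1],[-0.003,0,0.015,0,0,0,-1],[-0.003,0,0.015,0,0,0,-1]]'
python3 -m crank '[[0,0,0.001,0,0,0,-1],[0,0,0.002,0,0,0,-1],[0,0,0.002,0,0,0,-1]]'
python3 -m crank '[[0,0,0,0,0,0,-0.2],[0,0,0,0,0,0,0.1],[0,0,0,0,0,0,0.2],[0,0,0,0,0,0,0.2],[0,0,0,0,0,0,0.2],[0,0,0,0,0,0,0.2]]'
python3 -m crank '[[0,0,-0.04,0,0,0,0.2],[0,0,-0.12,0,0,0,0.2],[0,0,-0.21,0,0,0,0.2],[0,0,-0.28,0,0,0,0.2],[0,0,-0.3,0,0,0,0.2],[0,0,-0.3,0,0,0,0.2]]'
python3 -c "
from h import *
plan(.4386,-.104,.14,0)"
```

```text
time: 48.83
eef_pos: [0.5355, 0.275, 0.0273]
tcp_rot: [0.0, 0.08, 0.997, 0.0]
contact_force: [-0.2, 0.3, 0.4]
finger_gap: 0.0313
grip_force: 30.0
time: 49.08
eef_pos: [0.5354, 0.2749, 0.0262]
tcp_rot: [0.0, 0.08, 0.997, -0.0]
contact_force: [-0.0, 0.3, -0.5]
finger_gap: 0.0314
grip_force: 30.0
time: 49.58
eef_pos: [0.5354, 0.2748, 0.0262]
tcp_rot: [0.0, 0.08, 0.997, 0.0]
contact_force: [0.5, 0.1, -0.0]
finger_gap: 0.0511
grip_force: 0.0
time: 50.08
eef_pos: [0.5369, 0.2756, 0.149]
tcp_rot: [0.002, 0.08, 0.997, 0.002]
contact_force: [1.1, -0.7, -1.4]
finger_gap: 0.0523
grip_force: 0.0
plan [0.091, -0.9761, 0.0187] [0.0011, 0.0012, -0.0511] t 50.1 at [0.5369 0.2756 0.149 ]
```

```bash
python3 -m crank '[[0.01,-0.1,0,0,0,0,0.3],[0.02,-0.2,0,0,0,0,0.3],[0.03,-0.3,0,0,0,0,0.3],[0.04,-0.4,0,0,0,0,0.3],[0.05,-0.5,0,0,0,0,0.3],[0.06,-0.6,0,0,0,0,0.3],[0.07,-0.7,0,0,0,0,0.3],[0.078,-0.8,0,0,0,0,0.3]]'
python3 -m crank '[[0.01,-0.09,0,0,0,-0.02,0.3],[0.013,-0.176,0,0,0,-0.051,0.3],[0.013,-0.176,0,0,0,-0.051,0.3],[0.013,-0.176,0,0,0,-0.051,0.3],[0.013,-0.176,0,0,0,-0.051,0.3]]'
python3 -c "
from h import *
plan(.4386,-.104,.011,0);track()" | egrep 'plan| d '
```

```text
time: 50.75
eef_pos: [0.4516, -0.0376, 0.1447]
tcp_rot: [-0.001, 0.08, 0.997, -0.0]
contact_force: [1.2, -0.9, 0.1]
finger_gap: 0.0568
grip_force: 0.0
time: 51.17
eef_pos: [0.4367, -0.104, 0.1453]
tcp_rot: [-0.001, 0.001, 1.0, 0.0]
contact_force: [-0.1, 0.4, 0.2]
finger_gap: 0.0567
grip_force: 0.0
plan [-0.0053, 0.0001, 0.3357] [0.0, -0.0004, -0.0004] t 51.2 at [ 0.4367 -0.104   0.1453]
side d shift (np.int64(0), np.int64(1)) 0.81 [ 0.4371 -0.1068  0.03  ]
top d shift (np.int64(-3), np.int64(-27)) 0.39 [ 0.5005 -0.097   0.03  ]
```

```bash
python3 -m crank '[[-0.003,0,0.06,0,0,0,0.3],[-0.003,0,0.13,0,0,0,0.3],[-0.003,0,0.19,0,0,0,0.3],[-0.003,0,0.25,0,0,0,0.3],[-0.003,0,0.29,0,0,0,0.3],[-0.003,0,0.32,0,0,0,0.3],[-0.003,0,0.341,0,0,0,0.3],[-0.003,0,0.341,0,0,0,0.3]]'
python3 -m crank '[[0,0,0,0,0,0,0],[0,0,0,0,0,0,-0.4],[0,0,0,0,0,0,-1],[0,0,0,0,0,0,-1],[0,0,0,0,0,0,-1],[0,0,0,0,0,0,-1],[0,0,0,0,0,0,-1]]'
python3 -m crank '[[0,0,-0.04,0,0,0,-1],[0,0,-0.1,0,0,0,-1],[0,0,-0.17,0,0,0,-1],[0,0,-0.23,0,0,0,-1],[0,0,-0.3,0,0,0,-1],[0,0,-0.3,0,0,0,-1]]'
python3 -c "
from h import *
plan(.467,.286,.125,-.16)"
```

```text
time: 51.93
eef_pos: [0.4373, -0.1039, 0.0082]
tcp_rot: [-0.002, -0.001, 1.0, -0.0]
contact_force: [-0.7, -0.3, -0.2]
finger_gap: 0.0563
grip_force: 0.0
time: 52.52
eef_pos: [0.4388, -0.1046, 0.0103]
tcp_rot: [0.0, 0.0, 1.0, 0.0]
contact_force: [-1.2, 0.9, 6.6]
finger_gap: 0.0312
grip_force: 30.0
time: 53.02
eef_pos: [0.4409, -0.1053, 0.1342]
tcp_rot: [0.003, 0.0, 1.0, 0.001]
contact_force: [1.0, -0.0, -0.7]
finger_gap: 0.0314
grip_force: 30.0
plan [-0.0643, 0.9782, 0.0246] [0.0005, 0.0021, 0.0507] t 53.0 at [ 0.4409 -0.1053  0.1342]
```

```bash
python3 -m crank '[[-0.01,0.06,0,0,0,0,-1],[-0.02,0.15,0,0,0,0,-1],[-0.03,0.25,0,0,0,0,-1],[-0.04,0.35,0,0,0,0,-1],[-0.04,0.45,0,0,0,0,-1],[-0.05,0.55,0,0,0,0,-1],[-0.06,0.65,0,0,0,0,-1],[-0.064,0.75,0,0,0,0,-1]]'
python3 -m crank '[[0,0.08,0,0,0,0.03,-1],[0,0.16,0,0,0,0.0507,-1],[0,0.22,0,0,0,0.0507,-1],[0,0.226,0,0,0,0.0507,-1],[0,0.226,0,0,0,0.0507,-1],[0,0.226,0,0,0,0.0507,-1]]'
python3 -c "
from h import *
plan(.467,.286,.0143,-.16)"
```

```text
time: 53.68
eef_pos: [0.4638, 0.1972, 0.1295]
tcp_rot: [-0.0, 0.0, 1.0, 0.0]
contact_force: [0.6, -0.5, -0.2]
finger_gap: 0.0311
grip_force: 30.0
time: 54.18
eef_pos: [0.464, 0.2847, 0.1293]
tcp_rot: [-0.0, 0.08, 0.997, -0.001]
contact_force: [0.6, -0.3, -0.6]
finger_gap: 0.031
grip_force: 30.0
plan [-0.007, 0.0047, 0.2874] [-0.0004, -0.0001, 0.0001] t 54.2 at [0.464  0.2847 0.1293]
```

```bash
python3 -m crank '[[-0.006,0.003,0.06,0,0,0,-1],[-0.006,0.003,0.13,0,0,0,-1],[-0.006,0.003,0.18,0,0,0,-1],[-0.006,0.003,0.22,0,0,0,-1],[-0.006,0.003,0.25,0,0,0,-1],[-0.006,0.003,0.265,0,0,0,-1],[-0.006,0.003,0.275,0,0,0,-1],[-0.006,0.003,0.275,0,0,0,-1]]'
python3 -m crank '[[0,0,0.003,0,0,0,-1],[0,0,0.006,0,0,0,-1],[0,0,0.009,0,0,0,-1],[0,0,0.009,0,0,0,-1],[0,0,0.009,0,0,0,-1]]'
```

```text
time: 54.85
eef_pos: [0.4667, 0.2859, 0.0197]
tcp_rot: [-0.0, 0.08, 0.997, -0.0]
contact_force: [0.1, 0.7, -0.4]
finger_gap: 0.0314
grip_force: 30.0
time: 55.27
eef_pos: [0.4666, 0.2866, 0.0164]
tcp_rot: [0.0, 0.08, 0.997, 0.0]
contact_force: [-0.3, 0.4, 0.4]
finger_gap: 0.0315
grip_force: 30.0
```

```bash
python3 -m crank '[[0,0,0.002,0,0,0,-1],[0,0,0.004,0,0,0,-1],[0,0,0.004,0,0,0,-1]]'
python3 -m crank '[[0,0,0,0,0,0,-0.2],[0,0,0,0,0,0,0.05],[0,0,0,0,0,0,0.05],[0,0,0,0,0,0,0.05],[0,0,0,0,0,0,0.05]]'
python3 -m crank '[[0,0,-0.04,0,0,0,0.05],[0,0,-0.12,0,0,0,0.05],[0,0,-0.21,0,0,0,0.05],[0,0,-0.3,0,0,0,0.05],[0,0,-0.38,0,0,0,0.05],[0,0,-0.4,0,0,0,0.05]]'
python3 -m crank '[[0,-0.1,0,0,0,0,0.05],[0,-0.2,0,0,0,0,0.05],[0,-0.3,0,0,0,0,0.05],[0,-0.4,0,0,0,0,0.05],[0,-0.5,0,0,0,0,0.05],[0,-0.5,0,0,0,0,0.05],[0,-0.5,0,0,0,0,0.05]]'
python3 - <<'E'
from h import *
snap('side','pics/s4.png')
c=env.camera('top')
for n,p in (('rest',(.6967,.0165,.003)),('anvil/jaw check',(.5395,-.34,.042))): print(n,np.round(proj(c,p)*1.5625))
cv2.imwrite('pics/t4.png',cv2.resize(c["color"][:,:,::-1],None,fx=1.5625,fy=1.5625,interpolation=cv2.INTER_CUBIC))
E
```

```text
time: 55.52
eef_pos: [0.4665, 0.2864, 0.0145]
tcp_rot: [-0.0, 0.08, 0.997, -0.0]
contact_force: [0.5, 1.2, 0.4]
finger_gap: 0.0316
grip_force: 30.0
time: 55.93
eef_pos: [0.4666, 0.2865, 0.0146]
tcp_rot: [0.0, 0.08, 0.997, 0.0]
contact_force: [0.7, -0.6, 0.1]
finger_gap: 0.0447
grip_force: 0.0
time: 56.43
eef_pos: [0.4687, 0.2876, 0.1801]
tcp_rot: [0.002, 0.08, 0.997, 0.003]
contact_force: [0.3, 0.3, 0.2]
finger_gap: 0.0457
grip_force: 0.0
time: 57.02
eef_pos: [0.4346, 0.0871, 0.1747]
tcp_rot: [0.0, 0.082, 0.997, 0.001]
contact_force: [-0.5, 0.4, 0.3]
finger_gap: 0.0456
grip_force: 0.0
rest [402. 204.]
anvil/jaw check [639. 305.]
```

View pics/s4.png

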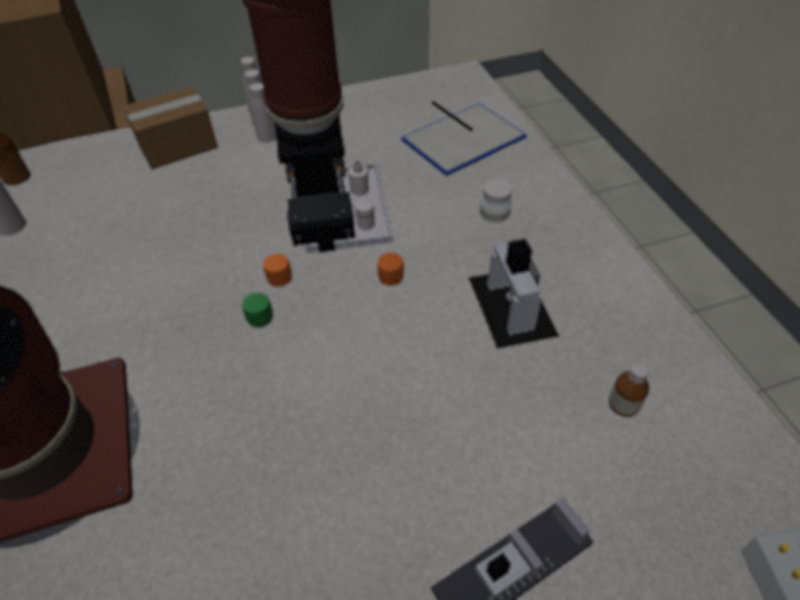

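View pics/t4.png

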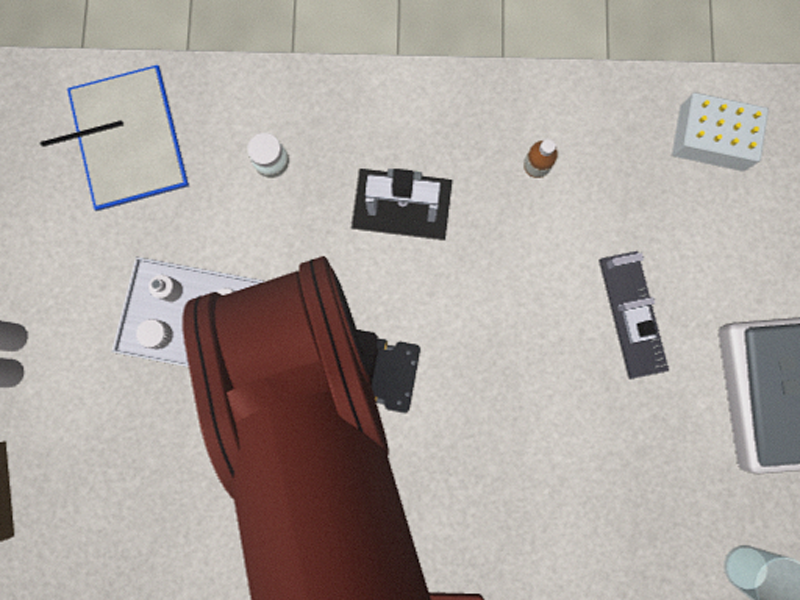

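Caps and bottle are upright in the tray: bottle (160,287) and cap_c (152,333) in the top view, cap_b (365,215) in the side view. The gauge is on its mat at (402,190), the jaws are open, and the glassware is untouched. The arm hides cap_d, so I'll move clear and check it numerically.

```bash
python3 -m crank '[[-0.05,-0.1,0,0,0,0,0.05],[-0.1,-0.2,0,0,0,0,0.05],[-0.1,-0.3,0,0,0,0,0.05],[-0.1,-0.4,0,0,0,0,0.05],[-0.1,-0.5,0,0,0,0,0.05],[-0.1,-0.5,0,0,0,0,0.05],[-0.1,-0.5,0,0,0,0,0.05],[-0.1,-0.5,0,0,0,0,0.05]]'
python3 - <<'E'
from h import *
c=env.camera('side');ref=cv2.resize(cv2.imread("pics/side0.png"),(512,384),interpolation=cv2.INTER_AREA);im=c["color"][:,:,::-1].copy()
for n,p,q in (('d',(.4378,-.1045,.03),(.467,.286,.034)),('b',(.4263,-.0008,.046),(.536,.275,.05)),('c',(.4208,.121,.038),(.483,.385,.042))):
    u,v=np.round(proj(c,p)).astype(int); t=ref[v-8:v+14,u-9:u+10]; U,V=np.round(proj(c,q)).astype(int)
    r=cv2.matchTemplate(im[V-25:V+30,U-25:U+25],t,cv2.TM_CCOEFF_NORMED); _,s,_,l=cv2.minMaxLoc(r)
    print(n,(l[0]-16,l[1]-17),round(s,2))
E
```

```text
time: 57.78
eef_pos: [0.4431, -0.1135, 0.1745]
tcp_rot: [-0.0, 0.079, 0.997, -0.0]
contact_force: [0.7, 0.4, 0.5]
finger_gap: 0.0455
grip_force: 0.0
d (-13, 13) 0.45
b (13, -5) 0.19
c (-12, -14) 0.22
```

```bash
python3 - <<'E'
from h import *
for n in("top","side"):
    c=env.camera(n);ref=cv2.resize(cv2.imread(f"pics/{n}0.png"),(512,384),interpolation=cv2.INTER_AREA).astype(int)
    d=(np.abs(c["color"][:,:,::-1].astype(int)-ref).max(2)>22).astype(np.uint8)
    k,l,st,ce=cv2.connectedComponentsWithStats(d)
    for j in range(1,k):
        if st[j,4]>25: print(n,st[j],np.round(ce[j]*1.5625),c["color"][l==j].mean(0).round())
    for m,q,h in(('d',(.467,.286,.004),.03),('b',(.536,.275,.004),.046),('c',(.483,.385,.004),.038),('bot',(.554,.371,.004),.062)):
        print(n,m,np.round(proj(c,q)),np.round(proj(c,np.add(q,[0,0,h]))))
E
```

```text
top [     0      0    512    384 191871] [400. 299.] [176. 168. 163.]
top [268 381  24   3  43] [435. 597.] [101.  55.  49.]
top d [142. 221.] [139. 220.]
top b [149. 193.] [143. 190.]
top c [101. 214.] [ 95. 212.]
top bot [109. 184.] [ 99. 180.]
side [  0   0  46  27 699] [29. 16.] [27. 12. 10.]
side [75  0  8  8 29] [122.   5.] [36. 17. 14.]
side [   44     0   232   243 21537] [321. 133.] [34. 23. 22.]
side [57 23 12 10 85] [98. 43.] [25. 13. 11.]
side [ 70  33  13  11 100] [118.  60.] [73. 72. 68.]
side [ 311  147   40   68 1104] [520. 277.] [95. 95. 98.]
side [169 163  15  10  79] [275. 262.] [163.  93.  51.]
side [  0 169  38  63 850] [ 23. 310.] [102.  98.  96.]
side [344 194   4  13  28] [540. 313.] [29. 29. 30.]
side [232 260  18  15 158] [377. 419.] [134. 133. 132.]
side [326 347  13  18  49] [518. 555.] [116. 117. 123.]
side [309 360   8  15  40] [487. 575.] [106. 107. 114.]
side d [209. 147.] [208. 139.]
side b [234. 144.] [233. 131.]
side c [206. 124.] [205. 114.]
side bot [231. 122.] [229. 104.]
```

```bash
python3 - <<'E'
from h import *
c=env.camera("top"); g=c["color"].min(2)[166:240,74:172]; med=np.median(g)
m=(cv2.GaussianBlur(g,(3,3),0)>med+22).astype(np.uint8); k,l,st,ce=cv2.connectedComponentsWithStats(m)
print(med,[ (st[j,2:].tolist(),np.round(ce[j]+[74,166]).tolist()) for j in range(1,k) if st[j,4]>15])
E
```

```text
201.0 []
```

```bash
python3 - <<'E'
from h import *
c=env.camera("top"); g=c["color"].min(2)[166:242,74:176]
b=cv2.resize(g,None,fx=4,fy=4,interpolation=cv2.INTER_CUBIC)
h=cv2.HoughCircles(cv2.GaussianBlur(b,(5,5),0),cv2.HOUGH_GRADIENT,1,50,param1=60,param2=16,minRadius=22,maxRadius=46)
print(np.round(h[0]/4+[74,166,0],1) if h is not None else None)
small=cv2.resize(g,None,fx=1/4,fy=1/4,interpolation=cv2.INTER_AREA); print(small)
E
```

```text
[[102.4 182.6   7.9]
 [ 96.6 213.4   8.4]
 [144.4 190.9   6.1]
 [139.1 220.4   6.8]]
[[194 194 192 146 190 188 178 176 188 188 189 193 194 195 197 196 198 200
  202 199 198 200 197 195 196 202]
 [188 192 194 144 206 203 202 203 192 192 186 184 184 192 192 191 198 195
  197 197 199 197 198 198 198 202]
 [192 192 182 157 204 204 210 207 190 203 201 200 201 195 189 188 186 189
  186 192 196 202 193 194 196 200]
 [192 193 156 191 202 201 145 164 200 110 184 203 202 202 201 202 202 202
  200 188 190 187 185 178 180 198]
 [192 196 143 201 202 207 153 123 210  99 118 200 201 200 201 203 205 204
  197 204 204 202 203 205 161 203]
 [198 196 144 204 204 208 214 209 167 100 132 204 204 204 205 203 217 217
  210 140 202 204 204 202 162 201]
 [192 183 158 202 203 203 204 176 129 138 195 204 203 203 203 206 220 219
  219 105 166 207 206 185 176 199]
 [191 156 189 203 203 203 203 204 205 204 203 203 202 202 203 203 211 208
  159 102 182 207 208 168 190 196]
 [195 144 202 204 204 205 205 204 204 204 202 203 204 205 204 206 206 193
  166 185 206 207 205 159 200 198]
 [197 142 202 203 205 206 194 195 
[... 356 characters left out ...]
12 212 178
  193 204 204 205 162 194 198 190]
 [144 204 204 207 216 218 191 114 144 205 205 204 204 204 209 219 218 207
  139 203 204 206 157 196 194 193]
 [161 191 199 204 203 192 170 181 205 203 203 202 202 201 208 221 220 189
  150 205 206 204 161 194 192 192]
 [189 188 183 184 186 190 193 199 202 203 202 200 200 201 200 204 200 175
  196 202 203 186 173 191 193 197]
 [189 185 190 187 187 185 187 189 186 186 191 194 194 200 200 200 199 201
  202 202 203 161 186 192 192 190]
 [191 186 187 189 192 190 189 188 187 186 185 189 197 186 188 192 193 193
  201 204 204 160 192 194 187 188]
 [193 193 188 186 190 185 185 188 187 188 187 193 192 193 195 192 195 196
  188 187 192 151 196 193 190 191]]
```

All four circles sit within a few pixels of where their tops should be, and cap_d is at (139,220) exactly as predicted. Handing in.

```bash
python3 -c "
from station import env
print(env.hand_in())"
```

```text
the job is handed in; nothing more can be done
None
```

I gauged cap_b, cap_c and cap_d in that order (cap_a is absent), closed the caliper on the bottle and opened it again, and handed in at about 58 s with the bottle and caps standing in the tray and the gauge on its mat; no verdict came back, and the gauge and jaw readings were judged from contact force and position because the interface doesn't report them.

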